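# Line up the calibration standards by size

## Task

Line up the four capped bottles of standard on the autosampler rail in order of size: the smallest on the pad next to the wash station, then each next larger one on the next pad, and the largest on the pad farthest from it. Stand each bottle upright in the middle of its pad, let go of it, never tip one over, and leave the box of pipette tips where it is.

Things in the scene. Friction and masses are not known exactly. Their poses are not given: they have to be found in the camera images.
- bottle_smallest: Loose upright round white plastic bottle with a blue screw cap, the smallest of the four: 30 mm diameter, 60 mm tall in all; straight-sided from the foot up to 40 mm, then a tapering shoulder, and a cap 20 mm in diameter that is the top 16 mm; about 45 g. Origin: centre of its underside, z up along its axis.
- bottle_small: Loose upright round white plastic bottle with a blue screw cap, the second smallest: 38 mm diameter, 82 mm tall in all; straight-sided from the foot up to 58 mm, then a tapering shoulder, and a cap 25 mm in diameter that is the top 16 mm; about 90 g. Origin: centre of its underside, z up along its axis.
- bottle_large: Loose upright round white plastic bottle with a blue screw cap, the second largest: 46 mm diameter, 104 mm tall in all; straight-sided from the foot up to 78 mm, then a tapering shoulder, and a cap 30 mm in diameter that is the top 16 mm; about 150 g. Origin: centre of its underside, z up along its axis.
- bottle_largest: Loose upright round white plastic bottle with a blue screw cap, the largest of the four: 54 mm diameter, 128 mm tall in all; straight-sided from the foot up to 98 mm, then a tapering shoulder, and a cap 36 mm in diameter that is the top 16 mm; about 250 g. Origin: centre of its underside, z up along its axis.
- pad_a: One of four identical round black pads in a row along the fixed aluminium rail (80 mm wide, 466 mm long, 15 mm high); 70 mm diameter, 2 mm thick, fixed, its top 17 mm above the work surface. Neighbouring pads are 84 mm apart, centre to centre; the letters say nothing about the order in the row. Origin: centre of its underside, z up.
- pad_b: One of four identical round black pads in a row along the fixed aluminium rail (80 mm wide, 466 mm long, 15 mm high); 70 mm diameter, 2 mm thick, fixed, its top 17 mm above the work surface. Neighbouring pads are 84 mm apart, centre to centre; the letters say nothing about the order in the row. Origin: centre of its underside, z up.
- pad_c: One of four identical round black pads in a row along the fixed aluminium rail (80 mm wide, 466 mm long, 15 mm high); 70 mm diameter, 2 mm thick, fixed, its top 17 mm above the work surface. Neighbouring pads are 84 mm apart, centre to centre; the letters say nothing about the order in the row. Origin: centre of its underside, z up.
- pad_d: One of four identical round black pads in a row along the fixed aluminium rail (80 mm wide, 466 mm long, 15 mm high); 70 mm diameter, 2 mm thick, fixed, its top 17 mm above the work surface. Neighbouring pads are 84 mm apart, centre to centre; the letters say nothing about the order in the row. Origin: centre of its underside, z up.
- wash_station: Wash station fixed at one end of the rail, in line with the pads: a white round base 44 mm in diameter and 28 mm high with a grey chimney 24 mm in diameter on it, 55 mm high in all, standing on the rail (top 70 mm above the work surface). Its axis is 70 mm from the centre of the nearest pad. It may be at either end; the opposite end has only a low aluminium block, 12 mm high. Origin: centre of its underside, z up.
- tip_box: Bystander: loose box of pipette tips, grey with a black top in which the tips show as rows of small yellow dots, 87 x 62 x 51 mm, about 200 g, standing to the left of the work. Origin: centre of its underside, z up, x along its length.
Not all that is in view belongs to the job. What is shaped like the bottle_largest but green is not meant. What is shaped like the bottle_smallest but yellow is not meant.

How it is judged:
By the outcome, as a careful person would: the job done as asked, in the order asked, and still so for the second after the job is handed in, with the robot touching nothing.
It also fails if it takes over 96 s, if anything falls off the work surface, if the arm or the gripper's body presses on something with over 40 N, if the wrist force passes 120 N, or if a joint passes its speed limit or range.

## Robot

A 6-joint arm with a two-finger parallel gripper is mounted at the origin on the work surface. World frame = base frame: x ahead of the robot, y to its left, z up, the work surface at z = 0. Lengths are in mm, angles in degrees, forces in N, time in s.
With the tool pointing down it reaches from about 350 to 850 mm from the base axis. Payload 8.1 kg.
Tool frame: the origin (TCP) lies at the very end of the fingers, on their centre line; the grasp point (between the pads) lies 19 mm behind it; z points along the fingers, y is the direction in which the jaws open and shut (so a half turn about z gives the same grasp; the last joint's range is limited). The gripper opens to 85 mm and grips with 20 to 120 N. Pads are 22 mm wide; open, the fingers measure 114 mm over their backs; the gripper's body (76 mm by 85 mm) begins 54 mm behind the grasp point. The pads swing forward as they close: fully open they stand 13 mm farther back than shut.
Start: joints at [-76.513, 7.471, 85.268, -0, 87.261, -4.893], TCP at [189.216, -569.388, 231.292] pointing down, gripper open.
Joint ranges: [-169.43, 169.43], [-51.17, 129.36], [1.28, 143.12], [-76.62, 256.62], [0, 156.53], [-152.29, 152.29]. Speed limits (degrees/s): [136.94, 136.94, 159.86, 180, 180, 180].

## Interface

Orientations are given as [roll, pitch, yaw] about the fixed x, y, z axes, in that order (R = Rz(yaw) Ry(pitch) Rx(roll)).
In Python, from bench import r, eyes gives the robot as it stands. The module is installed in compiled form; this text tells all that it offers.
- The arm moves only by the tool play_rows, never from a script. Its argument "deltas" is a list of rows, each a list of 3 entries, a list of its own where there are three numbers: the shift along the tool's x, y, z in m, then the turn, a rotation vector about the tool's x, y, z in rad, then the closure, from 0 (fully open) to 1 (shut). A call has 1 to 8 rows; each row shifts and turns the pose as measured when the row begins, along the tool's axes as they then stand; what a row does not reach is not made up. A row lasts 1/8 s, in which the tool goes at most 62.5 mm and 10.7 degrees, less where a joint would pass 70% of its speed; a pose out of reach is approached as far as the arm can. A call with a gripper value outside its range is refused whole. The fingers move at their own pace and stop on an object; "force" is the grip in N (left out, the last holds). Time passes only in rows, so rows that do not move let the fingers close. It gives the time, the measured TCP pose, the force and the opening at its end, in the units of the state.
- r.sense(): the state, without advancing time (a new reading comes with each control period).
- eyes.snapshot(name): name is "scene" or "top" or "wrist"; returns the picture (384x512x3 uint8, red, green, blue); there is no depth.
- eyes.get_calibration(name): a dict with "mtx" (3x3 intrinsics, pixels), "D" ([k1, k2, p1, p2, k3] as OpenCV has them; the pictures are not rectified), "R" (3x3) and "t" (3): a world point X has camera coordinates R X + t; the wrist camera has in their place "T_tool_cam" (4x4, takes a point from camera to tool coordinates, whose origin is the TCP and whose axes are the flange's). Camera axes: x right, y down, z forward; pixel columns grow to the right and rows downward; lengths in mm; the calibration is good to about 2 mm. A picture is of the moment at which its call begins: read the wrist's pose just before it. get_calibration takes no time and is no camera call.
- r.hand_in(): hands the job in, once; it reports no verdict.
The state is a dict: "time": time; "joint_pos": joint angles; "qd": joint speeds; "joint_efforts": joint torques, N m; "tool_pos": TCP position; "tcp_rot": TCP orientation; "ft_force": force on the tool from outside, world axes, zero at the start; "wrist_torque": the same for the moment, N m; "finger_gap": finger opening in mm.
Only numpy, scipy, OpenCV 4.12 (cv2) and the standard library are available. Lean on these libraries where they do the work, as an engineer would, in place of code of your own. Each camera call takes 0.05 s, during which the arm holds its last target. There are 200 camera calls.

## Working session

There is one attempt and no reset: what is moved stays moved. The work goes in short steps, Python scripts to look and compute and a tool call to move; the robot and the scene stay as the last step left them, time stands still between calls to the robot, and variables do not carry over. Pictures are saved under pics/ and viewed, about 12 in all and at most 16, crops included, and the job is handed in when it is done.

Besides the shell and the picture viewer there is one more tool, called after "Call:" as a command line: name --argument value ..., lists and objects as JSON in quotes. play_rows: Moves the arm, as the interface text tells. Its arguments: {"type":"object","properties":{"deltas":{"type":"array"},"force":{"type":"number"}},"required":["deltas"]}

```bash
mkdir -p pics; python3 - <<'E'
from bench import r, eyes
import cv2
for n in ("scene","top"):
    im=eyes.snapshot(n); cv2.imwrite(f"pics/{n}0.png",im[:,:,::-1])
    c=eyes.get_calibration(n); print(n,c)
print(r.sense())
E
```

```text
scene {'mtx': array([[409.11082461,   0.        , 264.06884488],
       [  0.        , 409.11082461, 192.79076325],
       [  0.        ,   0.        ,   1.        ]]), 'D': array([-0.03531315,  0.        ,  0.        ,  0.        ,  0.        ]), 'R': array([[-0.09720048,  0.99513138, -0.01629733],
       [ 0.73319548,  0.06052312, -0.67731923],
       [-0.67303525, -0.07778489, -0.73550871]]), 't': array([ -47.93124272, -354.67378597, 1364.64940308])}
top {'mtx': array([[421.93397549,   0.        , 247.21199341],
       [  0.        , 421.93397549, 195.3222737 ],
       [  0.        ,   0.        ,   1.        ]]), 'D': array([-0.05021371,  0.        ,  0.        ,  0.        ,  0.        ]), 'R': array([[-0.00368924, -0.99993064,  0.0111854 ],
       [-0.99533183,  0.00259306, -0.0964771 ],
       [ 0.0964414 , -0.01148911, -0.99527235]]), 't': array([ 91.19598972, 485.36541808, 916.40936342])}
{'time': 0.1, 'joint_pos': array([-7.65127510e+01,  7.51237653e+00,  8.53242257e+01,  1.24696256e-03,
        8.72632392e+01, -4.89183726e+00]), 'qd': array([-0.04713475, -0.05869473, -0.10050436, -0.01624429,  0.0907658 ,
       -0.04433123]), 'joint_efforts': array([ 7.10340155e-04, -5.70955753e+01, -5.01940119e+01, -2.15183236e-04,
        8.21196445e-03,  8.98583608e-07]), 'tool_pos': array([ 189.10198356, -568.87862315,  230.32135025]), 'tcp_rot': array([-1.79900628e+02, -9.75486988e-03,  1.83790172e+01]), 'ft_force': array([-0.52995223,  0.64278491, -0.03886686]), 'wrist_torque': array([-0.07072875, -0.03423272,  0.00690564]), 'finger_gap': 85.25428795774995}
```

View pics/top0.png

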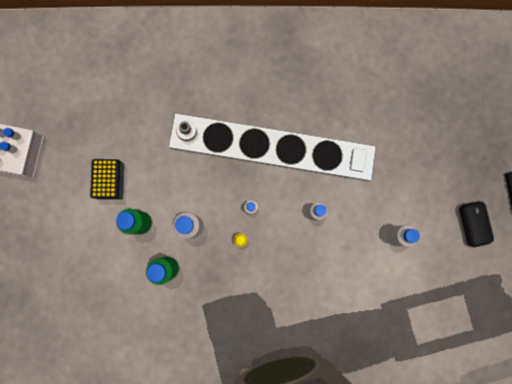

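View pics/scene0.png

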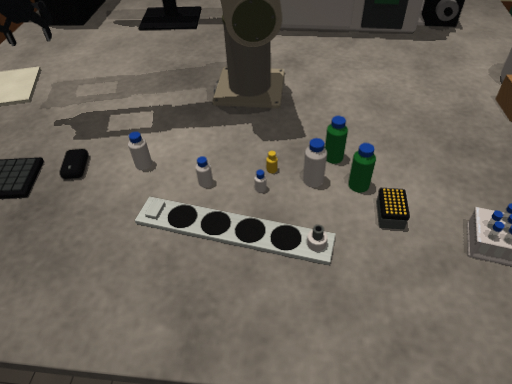

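The top view shows these candidates, with caps at these pixels:
- **White bottles:** (250,207), (319,211), (411,236) and (184,225), from smallest to largest by apparent size.
- **Not meant:** green at (126,221) and (157,271), yellow at (241,240).
- **Wash station:** (185,129), at the left (+y) end of the rail.

I'll measure both views and make one enlarged crop.

```bash
cat >h.py <<'E'
from bench import r, eyes
import cv2, numpy as np
def cast(n,uv,z):
    c=eyes.get_calibration(n); p=cv2.undistortPoints(np.array([[uv]],float),c["mtx"],c["D"])[0,0]
    d=c["R"].T@np.array([p[0],p[1],1]); o=-c["R"].T@c["t"]
    return o+d*(z-o[2])/d[2]
def proj(n,X):
    c=eyes.get_calibration(n); return cv2.projectPoints(np.array([X],float),cv2.Rodrigues(c["R"])[0],c["t"],c["mtx"],c["D"])[0].ravel()
def blobs(mask,lo,hi):
    k,l,s,ce=cv2.connectedComponentsWithStats(mask.astype(np.uint8))
    return [(ce[i].round(1),s[i,4],s[i,2:4]) for i in range(1,k) if lo<s[i,4]<hi]
def blue(im):
    h=cv2.cvtColor(im,cv2.COLOR_RGB2HSV); return (h[...,0]>100)&(h[...,0]<130)&(h[...,1]>130)&(h[...,2]>60)
def dark(im): return im.max(2)<45
H={"s":60,"m":82,"l":104,"xl":128}
E
python3 - <<'E'
from h import *
for n in ("top","scene"):
    im=cv2.imread(f"pics/{n}0.png")[:,:,::-1].copy()
    print(n,"BLUE")
    for b in blobs(blue(im),15,1000): print(*b,{k:cast(n,b[0],h-5)[:2].round(0).tolist() for k,h in H.items()})
    print("DARK")
    for b in blobs(dark(im),250,1200): print(*b,cast(n,b[0],17)[:2].round(1))
    if n=="top":
        g=blobs((im.min(2)>40)&(np.ptp(im,2)>=0)&(im.min(2)>175),30,8000)
        for b in g: print("white",*b)
        cv2.imwrite("pics/crop.png",cv2.resize(im[100:290,100:430,::-1],None,fx=2.4,fy=2.4,interpolation=2))
E
```

```text
top BLUE
[  8.  132.2] 67 [11  9] {'s': [624.0, 618.0], 'm': [618.0, 605.0], 'l': [613.0, 592.0], 'xl': [607.0, 579.0]}
[  4.3 145.8] 67 [10  8] {'s': [593.0, 624.0], 'm': [589.0, 611.0], 'l': [584.0, 599.0], 'xl': [578.0, 585.0]}
[250.5 206.3] 51 [8 8] {'s': [459.0, 83.0], 'm': [457.0, 83.0], 'l': [456.0, 84.0], 'xl': [454.0, 84.0]}
[320. 210.] 98 [11 11] {'s': [450.0, -66.0], 'm': [449.0, -62.0], 'l': [448.0, -58.0], 'xl': [446.0, -54.0]}
[125.3 220.4] 264 [18 18] {'s': [429.0, 351.0], 'm': [428.0, 345.0], 'l': [428.0, 339.0], 'xl': [427.0, 332.0]}
[183.9 224.5] 235 [17 18] {'s': [420.0, 225.0], 'm': [420.0, 222.0], 'l': [419.0, 219.0], 'xl': [418.0, 216.0]}
[411.2 235.4] 161 [15 14] {'s': [395.0, -263.0], 'm': [395.0, -255.0], 'l': [395.0, -246.0], 'xl': [395.0, -236.0]}
[155.7 272.3] 284 [19 19] {'s': [319.0, 284.0], 'm': [321.0, 280.0], 'l': [323.0, 275.0], 'xl': [325.0, 270.0]}
DARK
[217.5 137. ] 614 [28 27] [619.5 156.6]
[253.9 142.9] 614 [29 28] [605.7  74. ]
[290.4 149. ] 612 [28 27] [591.6  -8.8]
[326.9 154.9] 610 [28 28] [578.  -91.8]
[475.6 223.4] 965 [34 45] [ 420.7 -429
[... 789 characters left out ...]
.0], 'm': [541.0, 649.0], 'l': [562.0, 634.0], 'xl': [584.0, 617.0]}
[498.  213.9] 50 [9 7] {'s': [547.0, 630.0], 'm': [567.0, 616.0], 'l': [586.0, 602.0], 'xl': [607.0, 586.0]}
[498.8 224.5] 58 [10  9] {'s': [578.0, 623.0], 'm': [597.0, 609.0], 'l': [615.0, 595.0], 'xl': [635.0, 580.0]}
DARK
[438.8  14.7] 669 [43 30] [-571.8  723.8]
[334.9 147.7] 431 [21 30] [307.6 274.3]
[ 74.1 164.1] 678 [29 31] [ 428.8 -425.5]
[ 19.6 177.9] 1056 [44 41] [ 491.4 -551.1]
[360.2 176.8] 512 [25 31] [415.8 336.6]
[391.5 213.4] 694 [33 41] [532.6 402.8]
[181.9 216.2] 497 [29 22] [582.5 -90.2]
[215.2 223. ] 525 [29 23] [596.   -7.7]
[249.8 230.1] 543 [30 24] [609.7  75.2]
[285.5 237.4] 579 [30 24] [623.4 157.8]
```

View pics/crop.png

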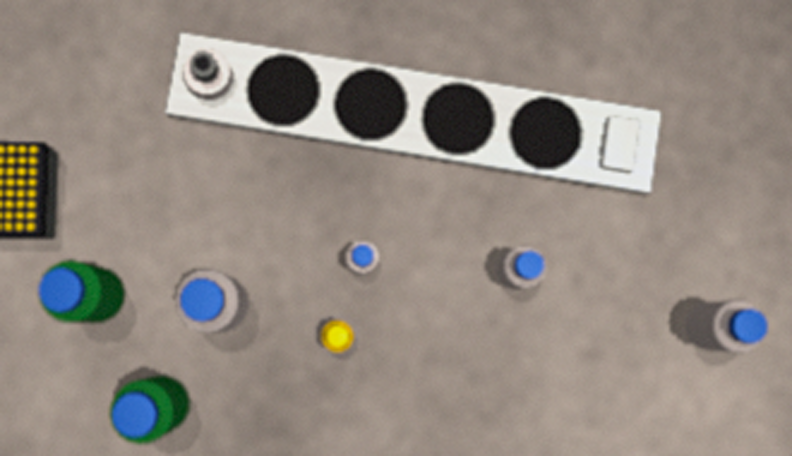

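The crop confirms it: in order of size, the white bottles sit at top-view pixels (250,206), (320,210), (411,235) and (184,224). The two views agree on their positions to about 2 mm for those heights. The wash station is at the +y end, so the pads run smallest (621,157), small (608,75), large (594,-8) and largest (580,-91). I'll start with the large bottle, which is nearest the arm.

```bash
cat >>h.py <<'E'
from scipy.spatial.transform import Rotation as Ro
YAW=80.5
def plan(x,y,z,cl,yaw=YAW,step=50):
    s=r.sense(); R=Ro.from_euler("xyz",s["tcp_rot"],degrees=True); p=s["tool_pos"].copy()
    G=Ro.from_euler("xyz",[180,0,yaw],degrees=True); g=np.array([x,y,z],float)
    w=(R.inv()*G).as_rotvec(); n=int(max(1,np.ceil(np.linalg.norm(g-p)/step),np.ceil(np.linalg.norm(w)/.18)))
    out=[]; d=(g-p)/n
    for i in range(n):
        out.append([R.inv().apply(d/1000).round(4).tolist(),(w/n).round(3).tolist(),cl]); R=R*Ro.from_rotvec(w/n)
    print("t",round(s["time"],2),"tcp",p.round(1),s["tcp_rot"].round(1),"gap",round(s["finger_gap"],1),"F",s["ft_force"].round(1)); print(n,"rows",str(out).replace("-0.0,","0,"))
E
python3 -c "
from h import *
plan(395,-246,230,0)"
```

```text
t 0.1 tcp [ 189.1 -568.9  230.3] [-179.9   -0.    18.4] gap 85.3 F [-0.5  0.6 -0. ]
8 rows [[[0.0371, -0.0302, 0.0001], [0, 0, -0.136], 0], [[0.0409, -0.0249, 0.0001], [0, 0, -0.136], 0], [[0.0439, -0.0191, 0.0001], [0, 0, -0.136], 0], [[0.0461, -0.013, 0.0001], [0, 0, -0.136], 0], [[0.0474, -0.0067, 0.0001], [0, 0, -0.136], 0], [[0.0479, -0.0002, 0.0001], [0, 0, -0.136], 0], [[0.0475, 0.0062, 0.0], [0, 0, -0.136], 0], [[0.0462, 0.0126, 0.0], [0, 0, -0.136], 0]]
```

Call:
play_rows --deltas '[[[0.037, -0.03, 0], [0, 0, -0.136], 0], [[0.041, -0.025, 0], [0, 0, -0.136], 0], [[0.044, -0.019, 0], [0, 0, -0.136], 0], [[0.046, -0.013, 0], [0, 0, -0.136], 0], [[0.047, -0.007, 0], [0, 0, -0.136], 0], [[0.048, 0, 0], [0, 0, -0.136], 0], [[0.048, 0.006, 0], [0, 0, -0.136], 0], [[0.046, 0.013, 0], [0, 0, -0.136], 0]]' --force 30

```text
time: 1.1
tool_pos: [392.9, -233.8, 226.9]
tcp_rot: [-179.8, -0.4, 82.3]
ft_force: [1.1, -0.8, -0.8]
finger_gap: 85.6
```

```bash
python3 -c "
from h import *
plan(395,-246,230,0)"
```

```text
t 1.1 tcp [ 392.9 -233.8  226.9] [-179.8   -0.4   82.3] gap 85.6 F [ 1.1 -0.8 -0.8]
1 rows [[[-0.0118, 0.0037, -0.0032], [-0.004, -0.007, 0.032], 0]]
```

Call:
play_rows --deltas '[[[-0.012, 0.004, 0], [0, 0, 0.03], 0], [[0, 0, 0], [0, 0, 0], 0], [[0, 0, 0.04], [0, 0, 0], 0], [[0, 0, 0.04], [0, 0, 0], 0]]'

```text
time: 1.6
tool_pos: [397.3, -246.9, 148.1]
tcp_rot: [179.9, -0.2, 80.6]
ft_force: [0.1, 0.6, -0.9]
finger_gap: 85.4
```

```bash
python3 -c "
from h import *
plan(395,-246.5,40,0,step=40)
im=eyes.snapshot('wrist');cv2.imwrite('pics/w1.png',im[:,:,::-1]);print(eyes.get_calibration('wrist'))"
```

```text
t 1.6 tcp [ 397.3 -246.9  148.1] [179.9  -0.2  80.6] gap 85.4 F [ 0.1  0.6 -0.9]
3 rows [[[-0.0001, -0.0008, 0.036], [0.0, -0.001, 0.001], 0], [[-0.0001, -0.0008, 0.036], [0.0, -0.001, 0.001], 0], [[0, -0.0008, 0.036], [0.0, -0.001, 0.001], 0]]
{'mtx': array([[281.62893741,   0.        , 257.01116398],
       [  0.        , 281.62893741, 188.1837175 ],
       [  0.        ,   0.        ,   1.        ]]), 'D': array([0.00516157, 0.        , 0.        , 0.        , 0.        ]), 'T_tool_cam': array([[-1.12653322e-04, -9.52327325e-01, -3.05078110e-01,
         7.82692508e+01],
       [ 9.99999555e-01, -3.93188182e-04,  8.58110001e-04,
        -9.31246436e-01],
       [-9.37154710e-04, -3.05077878e-01,  9.52326945e-01,
        -1.43422953e+02],
       [ 0.00000000e+00,  0.00000000e+00,  0.00000000e+00,
         1.00000000e+00]])}
```

View pics/w1.png

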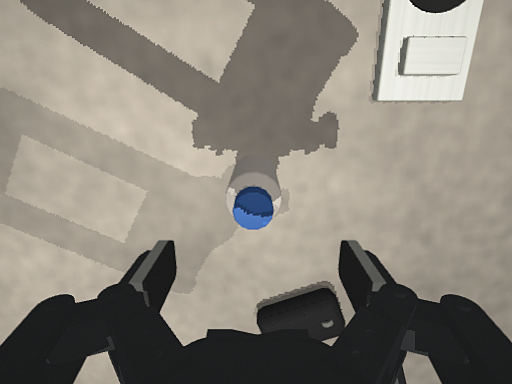

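The wrist view shows the cap at (253,208), between the fingers and on their centre line at about u=257. I'll descend and grip.

Call:
play_rows --deltas '[[[0, -0.001, 0.036], [0, 0, 0], 0], [[0, -0.001, 0.036], [0, 0, 0], 0], [[0, 0, 0.034], [0, 0, 0], 0], [[0, 0, 0], [0, 0, 0], 0.9], [[0, 0, 0], [0, 0, 0], 0.9], [[0, 0, 0], [0, 0, 0], 0.9], [[0, 0, 0], [0, 0, 0], 0.9], [[0, 0, 0], [0, 0, 0], 0.9]]' --force 30

```text
time: 2.65
tool_pos: [391.6, -250.6, 40.0]
tcp_rot: [-179.9, -0.3, 79.9]
ft_force: [-0.1, -0.4, -1.4]
finger_gap: 45.2
```

```bash
python3 -c "
from h import *
plan(395,-246.5,240,0.9,step=40)"
```

```text
t 2.65 tcp [ 391.6 -250.6   40. ] [-179.9   -0.3   79.9] gap 45.2 F [-0.1 -0.4 -1.4]
6 rows [[[0.0009, 0.0004, -0.0333], [0, -0.001, -0.002], 0.9], [[0.0009, 0.0004, -0.0333], [0, -0.001, -0.002], 0.9], [[0.0009, 0.0004, -0.0333], [0, -0.001, -0.002], 0.9], [[0.0008, 0.0004, -0.0333], [0, -0.001, -0.002], 0.9], [[0.0008, 0.0004, -0.0333], [0, -0.001, -0.002], 0.9], [[0.0008, 0.0004, -0.0333], [0, -0.001, -0.002], 0.9]]
```

Call:
play_rows --deltas '[[[0, 0, -0.03], [0, 0, 0], 0.9], [[0, 0, -0.04], [0, 0, 0], 0.9], [[0, 0, -0.045], [0, 0, 0], 0.9], [[0, 0, -0.045], [0, 0, 0], 0.9], [[0, 0, -0.03], [0, 0, 0], 0.9]]'

```text
time: 3.28
tool_pos: [390.1, -249.6, 233.5]
tcp_rot: [-179.6, -0.4, 80.0]
ft_force: [0.7, -0.7, -1.4]
finger_gap: 44.9
```

```bash
python3 -c "
from h import *
plan(594,-8.5,220,0.9,step=48)
for i in range(4):
  im=eyes.snapshot('top'); print(r.sense()['tool_pos'].round(1),[(b[0],b[1],cast('top',b[0],r.sense()['tool_pos'][2]-40+99).round(1)) for b in blobs(blue(im),90,400)])
"
```

```text
t 3.27 tcp [ 390.1 -249.6  233.5] [-179.6   -0.4   80. ] gap 44.9 F [ 0.7 -0.7 -1.4]
7 rows [[[0.039, 0.0227, 0.0021], [-0.001, -0.001, -0.001], 0.9], [[0.0389, 0.0228, 0.002], [-0.001, -0.001, -0.001], 0.9], [[0.0389, 0.0228, 0.002], [-0.001, -0.001, -0.001], 0.9], [[0.0389, 0.0229, 0.002], [-0.001, -0.001, -0.001], 0.9], [[0.0389, 0.0229, 0.002], [-0.001, -0.001, -0.001], 0.9], [[0.0388, 0.0229, 0.002], [-0.001, -0.001, -0.001], 0.9], [[0.0388, 0.023, 0.002], [-0.001, -0.001, -0.001], 0.9]]
[ 391.4 -250.7  237.7] [(array([320.4, 210.1]), np.int32(107), array([435.4, -22.3, 296.7])), (array([125.3, 220.4]), np.int32(264), array([420.1, 284. , 296.7])), (array([183.9, 224.5]), np.int32(234), array([413.5, 192. , 296.7])), (array([455.8, 236.4]), np.int32(156), array([ 392.7, -238.4,  296.7])), (array([155.8, 272.3]), np.int32(283), array([339.7, 234.9, 296.7]))]
[ 391.4 -250.7  235.5] [(array([320.2, 210. ]), np.int32(103), array([435.7, -22.4, 294.5])), (array([125.2, 220.5]), np.int32(265), array([420.1, 284.8, 294.5])), (array([183.9, 224.5]), np.int32(234), array([413.6, 192.3, 2
[... 205 characters left out ...]
t32(103), array([435.9, -23.1, 291.8])), (array([125.2, 220.5]), np.int32(265), array([420.2, 285.6, 291.8])), (array([183.9, 224.5]), np.int32(234), array([413.7, 192.7, 291.8])), (array([456.8, 235.8]), np.int32(158), array([ 393.6, -242.6,  291.8])), (array([155.7, 272.3]), np.int32(284), array([339.2, 236.1, 291.8]))]
[ 389.8 -249.4  230.8] [(array([320.2, 210.2]), np.int32(105), array([435.7, -23.3, 289.8])), (array([125.3, 220.4]), np.int32(264), array([420.4, 286. , 289.8])), (array([183.9, 224.6]), np.int32(234), array([413.6, 192.9, 289.8])), (array([455.8, 236.1]), np.int32(158), array([ 393.1, -242. ,  289.8])), (array([155.7, 272.3]), np.int32(285), array([339.1, 236.5, 289.8]))]
```

Call:
play_rows --deltas '[[[0.03, 0.022, 0], [0, 0, 0], 0.9], [[0.039, 0.023, 0], [0, 0, 0], 0.9], [[0.039, 0.023, 0], [0, 0, 0], 0.9], [[0.039, 0.023, 0], [0, 0, 0], 0.9], [[0.039, 0.023, 0], [0, 0, 0], 0.9], [[0.039, 0.023, 0], [0, 0, 0], 0.9], [[0.035, 0.02, 0], [0, 0, 0], 0.9]]'

```text
time: 4.35
tool_pos: [587.3, -13.8, 213.6]
tcp_rot: [-178.2, -0.6, 79.6]
ft_force: [0.7, -0.5, -1.1]
finger_gap: 45.3
```

```bash
python3 -c "
from h import *
plan(594,-12.5,130,0.9,step=40)"
```

```text
t 4.35 tcp [587.3 -13.8 213.6] [-178.2   -0.6   79.6] gap 45.3 F [ 0.7 -0.5 -1.1]
3 rows [[[0.0005, 0.003, 0.0278], [-0.011, -0.004, -0.005], 0.9], [[0.0006, 0.0027, 0.0278], [-0.011, -0.004, -0.005], 0.9], [[0.0007, 0.0024, 0.0278], [-0.011, -0.004, -0.005], 0.9]]
```

Call:
play_rows --deltas '[[[0, 0.003, 0.035], [-0.011, -0.004, -0.005], 0.9], [[0.001, 0.002, 0.035], [-0.011, -0.004, -0.005], 0.9], [[0.001, 0.002, 0.035], [-0.01, -0.004, -0.005], 0.9], [[0, 0, 0], [0, 0, 0], 0.9]]'

```text
time: 4.85
tool_pos: [587.7, -7.4, 95.5]
tcp_rot: [-179.2, 0.1, 80.8]
ft_force: [-0.8, -0.3, -0.6]
finger_gap: 44.8
```

```bash
python3 -c "
from h import *
plan(594,-12.5,58,0.9,step=20)
for n in ('wrist','scene','top'):
  im=eyes.snapshot(n); cv2.imwrite(f'pics/{n}2.png',im[:,:,::-1])
  if n!='wrist':
    z=r.sense()['tool_pos'][2]-40+99
    print(n,r.sense()['tool_pos'].round(1),[(b[0],b[1],cast(n,b[0],z).round(1)) for b in blobs(blue(im),30,400)])
a=cv2.imread('pics/wrist2.png');b=cv2.imread('pics/scene2.png')[120:312,100:356];b=cv2.resize(b,(512,384));cv2.imwrite('pics/c2.png',cv2.resize(np.hstack([a,b]),(800,300)))
"
```

```text
t 4.85 tcp [587.7  -7.4  95.5] [-1.792e+02  1.000e-01  8.080e+01] gap 44.8 F [-0.8 -0.3 -0.6]
2 rows [[[-0.002, 0.0038, 0.0187], [-0.007, 0.001, 0.003], 0.9], [[-0.002, 0.0036, 0.0187], [-0.007, 0.001, 0.003], 0.9]]
scene [591.   -7.9 100.1] [(array([338.4, 121. ]), np.int32(128), array([375. , 265.7, 159.1])), (array([316.3, 144.2]), np.int32(155), array([464.1, 214.1, 159.1])), (array([366.2, 148.9]), np.int32(153), array([471.1, 324.5, 159.1])), (array([259.9, 173.4]), np.int32(52), array([567.2,  97.4, 159.1])), (array([498., 214.]), np.int32(51), array([639.6, 563. , 159.1])), (array([498.7, 224.7]), np.int32(64), array([666.2, 556.9, 159.1]))]
top [592.3  -8.2 101.9] [(array([  8. , 132.2]), np.int32(67), array([597.1, 557. , 160.9])), (array([  4.3, 145.8]), np.int32(67), array([570.2, 562.8, 160.9])), (array([250.7, 206.4]), np.int32(50), array([451.2,  84.7, 160.9])), (array([125.3, 220.4]), np.int32(264), array([425.3, 321.8, 160.9])), (array([183.9, 224.5]), np.int32(234), array([417.3, 210.8, 160.9])), (array([155.8, 272.4]), np.int32(282), array([328.1, 262.6, 160.9]))]
```

View pics/c2.png

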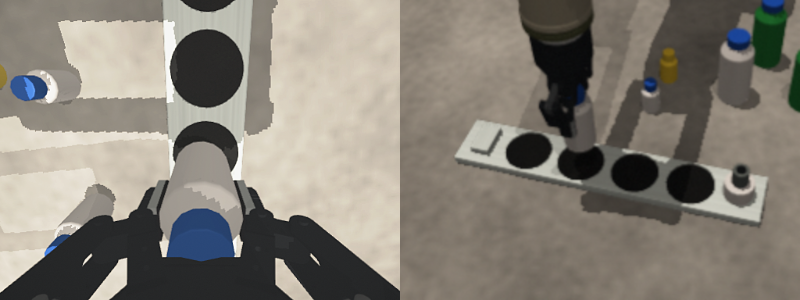

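The wrist view shows the held bottle upright and over the third pad from the wash station. The next pad is fully visible at about (265,87), so I'll measure it from here to fix the bottle's offset.

```bash
cat >>h.py <<'E'
def wrist_blobs(mask_fn,z,lo=300,hi=20000,im=None,show=True):
    s=r.sense(); im=eyes.snapshot("wrist"); c=eyes.get_calibration("wrist"); T=c["T_tool_cam"]
    R=Ro.from_euler("xyz",s["tcp_rot"],degrees=True).as_matrix(); out=[]
    o=R@T[:3,3]+s["tool_pos"]
    for b in blobs(mask_fn(im),lo,hi):
        p=cv2.undistortPoints(b[0].reshape(1,1,2),c["mtx"],c["D"])[0,0]; d=R@T[:3,:3]@np.array([p[0],p[1],1])
        out.append((b,(o+d*(z-o[2])/d[2]))); 
        if show: print("wrist",*b,out[-1][1].round(1))
    return s,im,out
E
python3 - <<'E'
from h import *
s,im,o=wrist_blobs(lambda i:(i.max(2)<62),17,900)
print(s["tool_pos"].round(1),s["tcp_rot"].round(1))
# bottle edges in a row range
g=im.astype(int)
for v in (200,210,220): print(v,[tuple(im[v,u]) for u in range(205,315,6)])
E
```

```text
wrist [256.9  87.4] 6806 [91 96] [605.   76.7  17. ]
wrist [255.2 175.9] 2247 [81 58] [592.4   7.9  17. ]
[592.3  -8.2 101.9] [-1.798e+02  1.000e-01  8.080e+01]
200 [(np.uint8(209), np.uint8(199), np.uint8(182)), (np.uint8(218), np.uint8(218), np.uint8(206)), (np.uint8(39), np.uint8(37), np.uint8(35)), (np.uint8(55), np.uint8(54), np.uint8(50)), (np.uint8(146), np.uint8(141), np.uint8(133)), (np.uint8(146), np.uint8(140), np.uint8(132)), (np.uint8(147), np.uint8(142), np.uint8(135)), (np.uint8(150), np.uint8(144), np.uint8(137)), (np.uint8(151), np.uint8(145), np.uint8(138)), (np.uint8(153), np.uint8(147), np.uint8(139)), (np.uint8(154), np.uint8(149), np.uint8(139)), (np.uint8(155), np.uint8(148), np.uint8(141)), (np.uint8(154), np.uint8(149), np.uint8(141)), (np.uint8(156), np.uint8(149), np.uint8(141)), (np.uint8(100), np.uint8(97), np.uint8(93)), (np.uint8(37), np.uint8(35), np.uint8(34)), (np.uint8(246), np.uint8(247), np.uint8(244)), (np.uint8(222), np.uint8(215), np.uint8(196)), (np.uint8(223), np.uint8(216), np.uint8(200))]
210 [(np.uint8(209), np.uint8(199), np.uint8(182)), 
[... 1041 characters left out ...]
uint8(146), np.uint8(140), np.uint8(133)), (np.uint8(147), np.uint8(142), np.uint8(134)), (np.uint8(150), np.uint8(144), np.uint8(136)), (np.uint8(152), np.uint8(146), np.uint8(138)), (np.uint8(153), np.uint8(147), np.uint8(138)), (np.uint8(154), np.uint8(147), np.uint8(139)), (np.uint8(155), np.uint8(149), np.uint8(140)), (np.uint8(156), np.uint8(149), np.uint8(141)), (np.uint8(154), np.uint8(149), np.uint8(140)), (np.uint8(155), np.uint8(149), np.uint8(142)), (np.uint8(154), np.uint8(148), np.uint8(140)), (np.uint8(239), np.uint8(239), np.uint8(230)), (np.uint8(219), np.uint8(215), np.uint8(201)), (np.uint8(213), np.uint8(204), np.uint8(186)), (np.uint8(214), np.uint8(205), np.uint8(187))]
```

```bash
cat >>h.py <<'E'
def wcast(uv,z,s):
    c=eyes.get_calibration("wrist"); T=c["T_tool_cam"]; R=Ro.from_euler("xyz",s["tcp_rot"],degrees=True).as_matrix()
    p=cv2.undistortPoints(np.array([[uv]],float),c["mtx"],c["D"])[0,0]; o=R@T[:3,3]+s["tool_pos"]; d=R@T[:3,:3]@np.array([p[0],p[1],1])
    return o+d*(z-o[2])/d[2]
E
python3 - <<'E'
from h import *
s,im,o=wrist_blobs(lambda i:(i.max(2)<62),17,900)
print(s["tool_pos"].round(1)); col=im[130:260,257].max(1); print([(130+i,int(v)) for i,v in enumerate(col)][::3])
v=next(i for i in range(165,260) if im[i,257].max()>100)
print(v,wcast((257,v),s["tool_pos"][2]-40,s))
E
```

```text
wrist [255.6  87.5] 6749 [91 96] [605.1  76.6  17. ]
wrist [253.  175.8] 2249 [81 59] [591.6   7.8  17. ]
[593.2  -8.3 102.9]
[(130, 43), (133, 40), (136, 99), (139, 194), (142, 193), (145, 193), (148, 193), (151, 196), (154, 23), (157, 40), (160, 41), (163, 42), (166, 43), (169, 43), (172, 41), (175, 35), (178, 36), (181, 104), (184, 152), (187, 152), (190, 153), (193, 153), (196, 153), (199, 153), (202, 153), (205, 153), (208, 153), (211, 153), (214, 153), (217, 152), (220, 153), (223, 154), (226, 153), (229, 154), (232, 163), (235, 183), (238, 194), (241, 195), (244, 195), (247, 194), (250, 197), (253, 159), (256, 162), (259, 162)]
181 [596.31953162  16.06207408  62.89025393]
```

Call:
play_rows --deltas '[[[0, 0, 0.02], [0, 0, 0], 0.9], [[0, 0, 0.015], [0, 0, 0], 0.9], [[0, 0, 0.006], [0, 0, 0], 0.9]]'

```text
time: 5.48
tool_pos: [595.7, -9.0, 62.7]
tcp_rot: [179.7, 0.0, 80.8]
ft_force: [-0.4, 0.1, -1.1]
finger_gap: 44.8
```

```bash
cat >>h.py <<'E'
def settle(n=4):
    L=[]
    for i in range(n): eyes.snapshot("top"); L.append(r.sense())
    m=lambda k:np.mean([s[k] for s in L],0)
    print("mean tcp",m("tool_pos").round(1),L[-1]["tcp_rot"].round(1),"F",m("ft_force").round(2),"gap",round(m("finger_gap"),1),"z",[round(s["tool_pos"][2],1) for s in L],"t",round(L[-1]["time"],2))
E
python3 -c "
from h import *
settle()"
```

```text
mean tcp [595.7  -9.   63.1] [179.6   0.   80.8] F [-0.37 -0.05 -1.4 ] gap 45.1 z [np.float64(62.0), np.float64(62.7), np.float64(63.5), np.float64(64.2)] t 5.67
```

Call:
play_rows --deltas '[[[0.001, -0.003, 0.003], [0, 0, 0], 0.9], [[0, 0, 0.003], [0, 0, 0], 0.9]]'

```text
time: 5.92
tool_pos: [594.3, -7.5, 59.1]
tcp_rot: [179.5, 0.0, 80.8]
ft_force: [-0.2, -0.3, -1.9]
finger_gap: 45.0
```

```bash
python3 -c "
from h import *
settle()"
```

```text
mean tcp [594.3  -7.6  58.9] [179.5   0.   80.8] F [ 0.06  0.14 -1.12] gap 45.3 z [np.float64(58.7), np.float64(58.8), np.float64(58.9), np.float64(59.0)] t 6.12
```

Call:
play_rows --deltas '[[[0, -0.001, 0.003], [0.003, 0, 0], 0.9]]'

```text
time: 6.25
tool_pos: [593.8, -7.5, 56.4]
tcp_rot: [179.6, 0.0, 80.8]
ft_force: [1.0, 0.4, -1.1]
finger_gap: 45.5
```

```bash
python3 -c "
from h import *
settle()"
```

```text
mean tcp [593.3  -7.5  55.7] [179.7   0.   80.8] F [-0.21 -0.1  -1.24] gap 45.1 z [np.float64(55.7), np.float64(55.6), np.float64(55.8), np.float64(55.9)] t 6.45
```

Call:
play_rows --deltas '[[[0, 0, 0.003], [0.003, 0, 0], 0.9]]'

```text
time: 6.58
tool_pos: [594.0, -7.6, 53.6]
tcp_rot: [179.8, 0.0, 80.8]
ft_force: [-6.1, -2.0, 20.5]
finger_gap: 44.9
```

```bash
python3 -c "
from h import *
settle()"
```

```text
mean tcp [594.   -7.6  53.7] [179.8   0.   80.8] F [-1.09 -0.02  4.42] gap 45.5 z [np.float64(53.7), np.float64(53.7), np.float64(53.7), np.float64(53.7)] t 6.78
```

Contact is made, so I'll release and retreat.

Call:
play_rows --deltas '[[[0, 0, 0], [0, 0, 0], 0.3], [[0, 0, 0], [0, 0, 0], 0.2], [[0, 0, 0], [0, 0, 0], 0], [[0, 0, -0.03], [0, 0, 0], 0], [[0, 0, -0.045], [0, 0, 0], 0], [[0, 0, -0.05], [0, 0, 0], 0], [[0, 0, -0.04], [0, 0, 0], 0]]'

```text
time: 7.65
tool_pos: [589.7, -7.0, 216.3]
tcp_rot: [-179.5, 0.1, 80.8]
ft_force: [0.5, 0.1, -0.2]
finger_gap: 85.3
```

```bash
python3 -c "
from h import *
plan(449,-62.5,130,0,step=45)"
```

```text
t 7.65 tcp [589.7  -7.  216.3] [-1.795e+02  1.000e-01  8.080e+01] gap 85.3 F [ 0.5  0.1 -0.2]
4 rows [[[-0.0193, -0.0323, 0.0219], [-0.002, 0.0, 0.001], 0], [[-0.0194, -0.0323, 0.0218], [-0.002, 0.0, 0.001], 0], [[-0.0194, -0.0323, 0.0217], [-0.002, 0.0, 0.001], 0], [[-0.0195, -0.0324, 0.0216], [-0.002, 0.0, 0.001], 0]]
```

Call:
play_rows --deltas '[[[-0.019, -0.032, 0], [-0.002, 0, 0.001], 0.3], [[-0.019, -0.032, 0], [-0.002, 0, 0], 0.3], [[-0.019, -0.032, 0.03], [-0.002, 0, 0], 0.3], [[-0.018, -0.03, 0.04], [-0.002, 0, 0], 0.3], [[0, 0, 0.005], [0, 0, 0], 0.3]]'

```text
time: 8.28
tool_pos: [452.6, -62.2, 144.6]
tcp_rot: [179.4, 0.1, 80.7]
ft_force: [-0.8, -0.4, 0.1]
finger_gap: 59.8
```

```bash
python3 -c "
from h import *
settle(2)
s,im,o=wrist_blobs(blue,77,150,5000)
cv2.imwrite('pics/w3.png',im[:,:,::-1])
plan(449,-62.5,24,0.3,step=38)"
```

```text
mean tcp [456.2 -62.3 147.7] [1.79e+02 1.00e-01 8.08e+01] F [ 0.47  0.16 -0.27] gap 59.9 z [np.float64(146.6), np.float64(148.8)] t 8.38
wrist [225.9   8.3] 438 [27 21] [458.9  73.8  77. ]
wrist [466.5  94.5] 2714 [65 52] [621.9  -7.7  77. ]
wrist [245.1 199.2] 763 [29 33] [448.1 -61.   77. ]
t 8.43 tcp [458.5 -62.5 150.2] [1.789e+02 1.000e-01 8.080e+01] gap 59.6 F [1.2 0.1 1.5]
4 rows [[[-0.0003, -0.003, 0.0315], [0.005, 0.0, 0.001], 0.3], [[-0.0004, -0.0028, 0.0315], [0.005, 0.0, 0.001], 0.3], [[-0.0004, -0.0027, 0.0315], [0.005, 0.0, 0.001], 0.3], [[-0.0004, -0.0025, 0.0315], [0.005, 0.0, 0.001], 0.3]]
```

Call:
play_rows --deltas '[[[0, -0.009, 0.02], [0.01, 0, 0], 0.15], [[0, -0.001, 0.03], [0.01, 0, 0], 0.15], [[0, 0, 0.018], [0, 0, 0], 0.15]]'

```text
time: 8.8
tool_pos: [454.6, -61.2, 84.1]
tcp_rot: [179.5, 0.1, 80.9]
ft_force: [0.3, -0.3, -0.6]
finger_gap: 72.5
```

```bash
python3 -c "
from h import *
settle(2)
plan(449,-61.5,24,0.15,step=30)"
```

```text
mean tcp [453.3 -60.9  82.5] [1.797e+02 1.000e-01 8.090e+01] F [-0.67  0.58 -0.92] gap 72.5 z [np.float64(81.9), np.float64(83.1)] t 8.9
t 8.9 tcp [453.2 -60.9  83.1] [1.797e+02 1.000e-01 8.090e+01] gap 72.8 F [-0.2  0.2  0.3]
2 rows [[[-0.0006, -0.0022, 0.0295], [0.003, 0.001, 0.004], 0.15], [[-0.0006, -0.0021, 0.0295], [0.003, 0.001, 0.004], 0.15]]
```

Call:
play_rows --deltas '[[[-0.001, -0.004, 0.03], [0.004, 0, 0.004], 0.15], [[0, -0.001, 0.028], [0, 0, 0], 0.15], [[0, 0, 0], [0, 0, 0], 0.9], [[0, 0, 0], [0, 0, 0], 0.9], [[0, 0, 0], [0, 0, 0], 0.9], [[0, 0, 0], [0, 0, 0], 0.9]]'

```text
time: 9.65
tool_pos: [454.2, -61.7, 30.4]
tcp_rot: [179.4, 0.2, 80.8]
ft_force: [0.1, 0.1, -0.5]
finger_gap: 37.5
```

```bash
python3 -c "
from h import *
settle(3)"
```

```text
mean tcp [454.1 -61.7  30.1] [1.795e+02 1.000e-01 8.080e+01] F [-0.03 -0.33 -0.75] gap 37.0 z [np.float64(30.4), np.float64(30.1), np.float64(29.8)] t 9.8
```

Call:
play_rows --deltas '[[[0, 0, -0.03], [0, 0, 0], 0.9], [[0, 0, -0.045], [0.005, 0, 0], 0.9], [[0, 0, -0.045], [0.005, 0, 0], 0.9], [[0, 0, -0.04], [0, 0, 0], 0.9]]'

```text
time: 10.3
tool_pos: [449.2, -60.2, 189.8]
tcp_rot: [-179.4, 0.1, 80.8]
ft_force: [0.3, -0.2, -1.5]
finger_gap: 37.3
```

```bash
python3 -c "
from h import *
settle(2)
plan(606.5,75.5,190,0.9,step=42)"
```

```text
mean tcp [452.1 -60.9 194.9] [-1.799e+02  1.000e-01  8.080e+01] F [1.06 0.37 2.17] gap 37.2 z [np.float64(196.0), np.float64(193.8)] t 10.4
t 10.4 tcp [452.3 -61.  193.8] [-1.799e+02  1.000e-01  8.080e+01] gap 37.5 F [ 0.1  0.6 -0.2]
5 rows [[[0.0319, 0.0261, 0.0006], [0, 0.0, 0.001], 0.9], [[0.0319, 0.026, 0.0007], [0, 0.0, 0.001], 0.9], [[0.0319, 0.026, 0.0007], [0, 0.0, 0.001], 0.9], [[0.032, 0.026, 0.0007], [0, 0.0, 0.001], 0.9], [[0.032, 0.0259, 0.0007], [0, 0.0, 0.001], 0.9]]
```

Call:
play_rows --deltas '[[[0.032, 0.026, 0], [0, 0, 0], 0.9], [[0.032, 0.026, 0], [0, 0, 0], 0.9], [[0.032, 0.026, 0], [0, 0, 0], 0.9], [[0.032, 0.026, 0], [0, 0, 0], 0.9], [[0.03, 0.025, 0], [0, 0, 0], 0.9]]'

```text
time: 11.02
tool_pos: [607.6, 75.9, 190.6]
tcp_rot: [-179.8, 0.2, 80.5]
ft_force: [0.8, 0.4, 0.5]
finger_gap: 36.8
```

```bash
python3 -c "
from h import *
settle(2)
plan(606.5,75.5,80,0.9,step=42)"
```

```text
mean tcp [608.8  78.2 189.7] [-179.8    0.2   80.6] F [-3.06  0.78 -0.65] gap 37.0 z [np.float64(189.7), np.float64(189.6)] t 11.12
t 11.12 tcp [608.1  77.4 189.6] [-179.8    0.2   80.6] gap 37.1 F [-1.  -0.  -0.8]
3 rows [[[-0.0006, -0.0003, 0.0365], [-0.001, 0.001, 0.001], 0.9], [[-0.0006, -0.0003, 0.0365], [-0.001, 0.001, 0.001], 0.9], [[-0.0007, -0.0004, 0.0365], [-0.001, 0.001, 0.001], 0.9]]
```

Call:
play_rows --deltas '[[[-0.001, 0, 0.036], [0, 0, 0], 0.9], [[-0.001, 0, 0.036], [0, 0, 0], 0.9], [[0, -0.001, 0.033], [0, 0, 0], 0.9], [[0, 0, 0.006], [0, 0, 0], 0.9]]'

```text
time: 11.62
tool_pos: [604.5, 74.6, 73.5]
tcp_rot: [-179.6, 0.3, 80.7]
ft_force: [-0.1, -0.4, -0.4]
finger_gap: 37.2
```

```bash
python3 - <<'E'
from h import *
settle(3)
s,im,o=wrist_blobs(lambda i:(i.max(2)<62),17,900)
cv2.imwrite('pics/w4.png',im[:,:,::-1])
print([(v,int(im[v,257].max())) for v in range(130,240,3)])
plan(606.5,75.5,47,0.9,step=20)
E
```

```text
mean tcp [606.5  74.8  76.2] [180.    0.2  80.7] F [ 0.16 -0.13 -0.72] gap 37.2 z [np.float64(74.3), np.float64(76.3), np.float64(77.9)] t 11.78
wrist [254.7  86.5] 8417 [101 108] [619.3 159.6  17. ]
[(130, 42), (133, 43), (136, 43), (139, 38), (142, 230), (145, 214), (148, 214), (151, 214), (154, 213), (157, 215), (160, 132), (163, 43), (166, 43), (169, 41), (172, 45), (175, 43), (178, 43), (181, 43), (184, 42), (187, 45), (190, 43), (193, 38), (196, 28), (199, 164), (202, 159), (205, 159), (208, 159), (211, 159), (214, 160), (217, 160), (220, 159), (223, 160), (226, 160), (229, 160), (232, 159), (235, 153), (238, 154)]
t 11.82 tcp [608.6  75.   78.9] [1.799e+02 1.000e-01 8.070e+01] gap 37.2 F [-0.4 -1.  -1.1]
2 rows [[[0.0001, -0.0011, 0.0159], [0.001, 0.001, 0.002], 0.9], [[0.0001, -0.0011, 0.0159], [0.001, 0.001, 0.002], 0.9]]
```

View pics/w4.png

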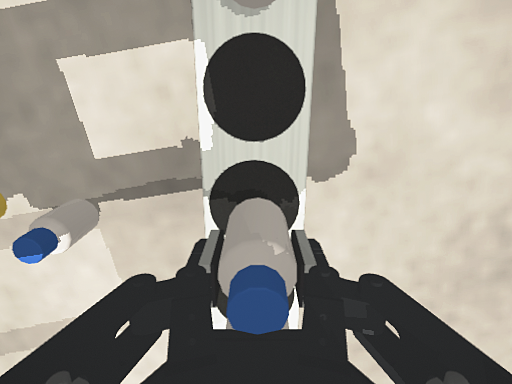

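The wrist view shows the bottle upright over its pad, with the foot edge at about (257,198) and the next pad at (255,86).

```bash
python3 - <<'E'
from h import *
settle(1); s=r.sense(); print(wcast((257,198),s["tool_pos"][2]-30,s).round(1), wcast((257,160),17,s).round(1))
E
```

```text
mean tcp [609.   75.1  79.4] [1.798e+02 1.000e-01 8.070e+01] F [ 0.2   0.3  -0.87] gap 37.1 z [np.float64(79.4)] t 11.88
[610.9  90.9  49.4] [614.  108.9  17. ]
```

Call:
play_rows --deltas '[[[0.003, -0.003, 0.012], [0, 0, 0], 0.9], [[0, -0.001, 0.012], [0, 0, 0], 0.9], [[0, 0, 0.004], [0, 0, 0], 0.9]]'

```text
time: 12.25
tool_pos: [607.5, 79.1, 52.7]
tcp_rot: [179.5, 0.1, 80.7]
ft_force: [-0.5, 0.3, -1.0]
finger_gap: 36.7
```

```bash
python3 -c "
from h import *
settle(3)"
```

```text
mean tcp [607.6  79.   52.9] [1.795e+02 1.000e-01 8.070e+01] F [-0.88  0.03 -1.3 ] gap 37.1 z [np.float64(52.4), np.float64(52.9), np.float64(53.4)] t 12.4
```

Call:
play_rows --deltas '[[[-0.001, -0.001, 0.004], [0.004, 0, 0], 0.9], [[0, 0, 0.002], [0.003, 0, 0], 0.9]]'

```text
time: 12.65
tool_pos: [607.2, 78.1, 47.7]
tcp_rot: [179.9, 0.1, 80.7]
ft_force: [0.1, 1.3, -1.1]
finger_gap: 36.8
```

```bash
python3 -c "
from h import *
settle(3)"
```

```text
mean tcp [607.4  78.1  47.8] [179.9   0.   80.7] F [-0.04  0.59 -0.99] gap 36.8 z [np.float64(47.6), np.float64(47.8), np.float64(47.9)] t 12.8
```

Call:
play_rows --deltas '[[[0, 0, 0.002], [0, 0, 0], 0.9], [[0, 0, 0.002], [0, 0, 0], 0.9]]'

```text
time: 13.05
tool_pos: [607.9, 78.2, 45.0]
tcp_rot: [179.8, 0.0, 80.7]
ft_force: [-9.1, 0.2, 15.6]
finger_gap: 36.6
```

```bash
python3 -c "
from h import *
settle(3)"
```

```text
mean tcp [608.   78.2  45.1] [179.8   0.   80.7] F [-2.53 -0.15  4.89] gap 37.1 z [np.float64(45.1), np.float64(45.1), np.float64(45.1)] t 13.2
```

Call:
play_rows --deltas '[[[0, 0, 0], [0, 0, 0], 0.35], [[0, 0, 0], [0, 0, 0], 0.25], [[0, 0, 0], [0, 0, 0], 0.1], [[0, 0, -0.03], [0, 0, 0], 0.1], [[0, 0, -0.045], [0, 0, 0], 0.1], [[0, 0, -0.05], [0, 0, 0], 0.3], [[0, -0.03, -0.01], [0, 0, 0], 0.3], [[0, -0.04, 0], [0, 0, 0], 0.4]]'

```text
time: 14.2
tool_pos: [538.3, 89.3, 183.2]
tcp_rot: [179.8, 0.0, 80.6]
ft_force: [0.4, 0.0, -0.1]
finger_gap: 51.3
```

```bash
python3 -c "
from h import *
plan(459,83,120,0.4,step=42)"
```

```text
t 14.2 tcp [538.3  89.3 183.2] [179.8   0.   80.6] gap 51.3 F [ 0.4  0.  -0.1]
3 rows [[[-0.0064, -0.0258, 0.021], [0.001, 0.0, 0.001], 0.4], [[-0.0064, -0.0258, 0.021], [0.001, 0.0, 0.001], 0.4], [[-0.0064, -0.0257, 0.0211], [0.001, 0.0, 0.001], 0.4]]
```

Call:
play_rows --deltas '[[[-0.006, -0.026, 0.02], [0.001, 0, 0], 0.4], [[-0.006, -0.026, 0.02], [0.001, 0, 0], 0.4], [[-0.006, -0.022, 0.02], [0.001, 0, 0], 0.4], [[0, -0.002, 0.01], [0, 0, 0], 0.4]]'

```text
time: 14.7
tool_pos: [458.3, 84.5, 113.2]
tcp_rot: [179.7, -0.0, 80.7]
ft_force: [0.1, -0.0, 0.4]
finger_gap: 51.5
```

```bash
python3 -c "
from h import *
settle(2)
s,im,o=wrist_blobs(blue,55,150,5000)
cv2.imwrite('pics/w5.png',im[:,:,::-1])
plan(459,83.5,11,0.4,step=38)"
```

```text
mean tcp [459.   84.5 113.1] [ 1.797e+02 -1.000e-01  8.070e+01] F [-0.05 -0.21  0.35] gap 51.1 z [np.float64(112.5), np.float64(113.6)] t 14.8
wrist [111.   12.8] 2145 [92 33] [389.9 226.5  55. ]
wrist [490.5 200.5] 1626 [47 44] [636.1  58.9  55. ]
wrist [256.3 205.7] 571 [25 28] [458.4  84.1  55. ]
wrist [489.6 330.7] 1793 [53 53] [645.9 -69.2  55. ]
t 14.85 tcp [460.4  84.6 114.6] [ 1.796e+02 -1.000e-01  8.070e+01] gap 51.1 F [0.4 0.8 0.3]
3 rows [[[-0.0005, -0.0006, 0.0345], [0.002, 0, 0.001], 0.4], [[-0.0004, -0.0006, 0.0345], [0.002, 0, 0.001], 0.4], [[-0.0004, -0.0005, 0.0345], [0.002, 0, 0.001], 0.4]]
```

View pics/w5.png

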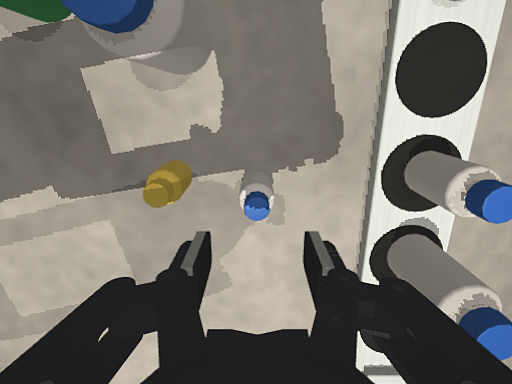

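The cap is at (256,206), centred between the jaws. The yellow bottle at (160,185) is clear of the left finger, so I'll descend.

Call:
play_rows --deltas '[[[0, -0.001, 0.034], [0.002, 0, 0], 0.4], [[0, -0.001, 0.034], [0.002, 0, 0], 0.4], [[0, -0.001, 0.022], [0.002, 0, 0], 0.4], [[0, 0, 0.006], [0, 0, 0], 0.4]]'

```text
time: 15.35
tool_pos: [467.1, 85.6, 22.2]
tcp_rot: [179.3, -0.2, 80.7]
ft_force: [-0.3, -0.1, -0.3]
finger_gap: 51.4
```

```bash
python3 -c "
from h import *
settle(3)"
```

```text
mean tcp [467.5  85.6  23. ] [179.2  -0.3  80.7] F [-0.17 -0.24  0.07] gap 51.3 z [np.float64(22.2), np.float64(23.0), np.float64(23.7)] t 15.5
```

Call:
play_rows --deltas '[[[-0.001, -0.008, 0.004], [0.01, 0, 0], 0.4], [[0, -0.001, 0.005], [0.003, 0, 0], 0.4]]'

```text
time: 15.75
tool_pos: [460.6, 86.4, 16.6]
tcp_rot: [179.7, -0.3, 80.7]
ft_force: [0.2, -0.0, 0.2]
finger_gap: 51.3
```

```bash
python3 -c "
from h import *
settle(3)"
```

```text
mean tcp [460.3  86.3  16.1] [179.7  -0.3  80.7] F [-0.38 -0.32  0.04] gap 51.2 z [np.float64(16.0), np.float64(16.0), np.float64(16.1)] t 15.9
```

Call:
play_rows --deltas '[[[-0.002, -0.001, 0.004], [0.003, 0, 0], 0.4], [[0, 0, 0], [0, 0, 0], 0.95], [[0, 0, 0], [0, 0, 0], 0.95], [[0, 0, 0], [0, 0, 0], 0.95], [[0, 0, 0], [0, 0, 0], 0.95]]'

```text
time: 16.52
tool_pos: [459.5, 84.4, 12.4]
tcp_rot: [179.9, -0.3, 80.7]
ft_force: [0.6, 0.9, 0.3]
finger_gap: 29.0
```

```bash
python3 -c "
from h import *
settle(2)"
```

```text
mean tcp [459.5  84.4  12.4] [179.9  -0.3  80.7] F [ 0.1  -0.46  0.02] gap 29.0 z [np.float64(12.4), np.float64(12.4)] t 16.62
```

Call:
play_rows --deltas '[[[0, 0, -0.03], [0, 0, 0], 0.95], [[0, 0, -0.045], [0, 0, 0], 0.95], [[0, 0, -0.045], [0, 0, 0], 0.95], [[0.025, 0.03, -0.01], [0, 0, 0], 0.95], [[0.025, 0.035, 0], [0, 0, 0], 0.95], [[0.025, 0.035, 0], [0, 0, 0], 0.95]]'

```text
time: 17.38
tool_pos: [570.8, 142.0, 147.4]
tcp_rot: [179.9, -0.3, 80.6]
ft_force: [-0.3, -0.3, 0.3]
finger_gap: 28.8
```

```bash
python3 -c "
from h import *
plan(620.5,158.5,130,0.95,step=42)"
```

```text
t 17.38 tcp [570.8 142.  147.4] [179.9  -0.3  80.6] gap 28.8 F [-0.3 -0.3  0.3]
2 rows [[[0.0122, 0.0231, 0.0088], [0.001, -0.003, 0.001], 0.95], [[0.0122, 0.0231, 0.0087], [0.001, -0.003, 0.001], 0.95]]
```

Call:
play_rows --deltas '[[[0.011, 0.023, 0.005], [0.001, -0.003, 0], 0.95], [[0.01, 0.02, 0.01], [0.001, -0.003, 0], 0.95], [[0, 0, 0.03], [0, 0, 0], 0.95], [[0, 0, 0.03], [0, 0, 0], 0.95]]'

```text
time: 17.88
tool_pos: [623.0, 158.2, 73.0]
tcp_rot: [179.6, -0.1, 80.7]
ft_force: [-0.3, -0.3, -0.8]
finger_gap: 29.2
```

```bash
python3 - <<'E'
from h import *
settle(4)
s=r.sense();im=eyes.snapshot('wrist');cv2.imwrite('pics/w6.png',im[:,:,::-1])
print([(v,int(im[v,257].max())) for v in range(120,260,3)])
E
```

```text
mean tcp [620.8 157.8  70.7] [ 1.797e+02 -1.000e-01  8.060e+01] F [-1.12 -0.93 -1.22] gap 28.9 z [np.float64(68.0), np.float64(69.4), np.float64(71.8), np.float64(73.8)] t 18.07
[(120, 43), (123, 44), (126, 43), (129, 43), (132, 110), (135, 105), (138, 93), (141, 207), (144, 200), (147, 201), (150, 196), (153, 201), (156, 201), (159, 202), (162, 125), (165, 40), (168, 40), (171, 40), (174, 40), (177, 41), (180, 37), (183, 38), (186, 42), (189, 39), (192, 40), (195, 41), (198, 41), (201, 34), (204, 35), (207, 34), (210, 35), (213, 109), (216, 146), (219, 146), (222, 146), (225, 146), (228, 147), (231, 147), (234, 140), (237, 141), (240, 141), (243, 143), (246, 151), (249, 158), (252, 160), (255, 162), (258, 165)]
```

View pics/w6.png

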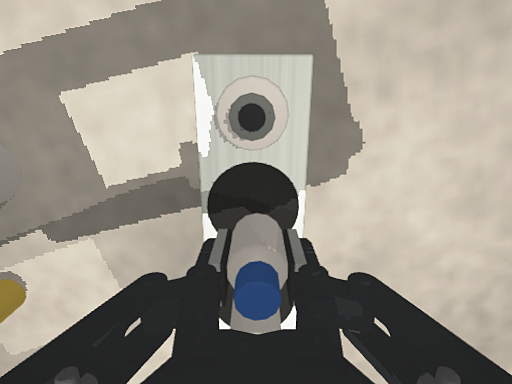

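The view shows the smallest bottle over the pad beside the wash station, with the pad's far edge at v≈162 and the foot edge at v≈212.

```bash
python3 - <<'E'
from h import *
settle(1);s=r.sense(); a=np.array([np.cos(np.radians(80.5)),np.sin(np.radians(80.5))])
f=wcast((257,212.5),s["tool_pos"][2]-11,s); p=wcast((253,162),17,s)
print("foot centre",(f[:2]-15*a).round(1),"pad centre",(p[:2]-35*a).round(1),s["tool_pos"].round(1),s["tcp_rot"].round(1))
E
```

```text
mean tcp [623.8 158.3  75.9] [ 1.795e+02 -1.000e-01  8.060e+01] F [-0.54  0.86  0.12] gap 29.1 z [np.float64(75.9)] t 18.18
foot centre [622.9 157.1] pad centre [620.4 157.5] [623.8 158.3  75.9] [ 1.795e+02 -1.000e-01  8.060e+01]
```

Call:
play_rows --deltas '[[[0, -0.003, 0.018], [0.005, 0, 0], 0.95], [[0, -0.001, 0.015], [0.003, 0, 0], 0.95], [[0, 0, 0.008], [0, 0, 0], 0.95], [[0, 0, 0.002], [0, 0, 0], 0.95]]'

```text
time: 18.68
tool_pos: [621.3, 159.3, 32.7]
tcp_rot: [179.8, -0.2, 80.6]
ft_force: [-0.1, -0.4, -0.4]
finger_gap: 29.0
```

```bash
python3 -c "
from h import *
settle(3)"
```

```text
mean tcp [621.6 159.3  33.3] [179.7  -0.2  80.6] F [-0.37 -0.16 -0.23] gap 28.9 z [np.float64(32.7), np.float64(33.3), np.float64(33.8)] t 18.82
```

Call:
play_rows --deltas '[[[0, -0.001, 0.003], [0.003, 0, 0], 0.95], [[0, 0, 0.002], [0, 0, 0], 0.95]]'

```text
time: 19.08
tool_pos: [621.8, 159.7, 29.7]
tcp_rot: [179.8, -0.3, 80.6]
ft_force: [-0.1, -0.1, -0.4]
finger_gap: 28.5
```

```bash
python3 -c "
from h import *
settle(3)"
```

```text
mean tcp [621.8 159.7  29.6] [179.8  -0.3  80.6] F [ 0.1  -0.36 -0.68] gap 28.8 z [np.float64(29.5), np.float64(29.6), np.float64(29.7)] t 19.23
```

Call:
play_rows --deltas '[[[0, -0.001, 0.002], [0, 0, 0], 0.95], [[0, 0, 0.001], [0, 0, 0], 0.95]]'

```text
time: 19.48
tool_pos: [622.4, 159.9, 29.4]
tcp_rot: [179.6, -0.3, 80.6]
ft_force: [-2.6, 0.2, 3.3]
finger_gap: 28.9
```

```bash
python3 -c "
from h import *
settle(3)"
```

```text
mean tcp [622.4 159.9  29.4] [179.6  -0.3  80.6] F [-2.29 -0.94  6.78] gap 28.9 z [np.float64(29.4), np.float64(29.4), np.float64(29.4)] t 19.62
```

Call:
play_rows --deltas '[[[0, 0, 0], [0, 0, 0], 0.5], [[0, 0, 0], [0, 0, 0], 0.4], [[0, 0, 0], [0, 0, 0], 0.3], [[0, 0, -0.03], [0, 0, 0], 0.3], [[0, 0, -0.045], [0, 0, 0], 0.2], [[0, 0, -0.05], [0, 0, 0], 0], [[0, 0, -0.05], [0, 0, 0], 0], [[0.01, -0.04, 0], [0, 0, 0], 0]]'

```text
time: 20.62
tool_pos: [583.0, 174.6, 207.4]
tcp_rot: [179.8, -0.2, 80.5]
ft_force: [-0.3, 0.6, -0.2]
finger_gap: 85.1
```

```bash
python3 -c "
from h import *
plan(417.5,216.5,190,0,step=42)"
```

```text
t 20.62 tcp [583.  174.6 207.4] [179.8  -0.2  80.5] gap 85.1 F [-0.3  0.6 -0.2]
5 rows [[[0.0028, -0.034, 0.0033], [0.001, -0.001, 0.0], 0], [[0.0028, -0.034, 0.0034], [0.001, -0.001, 0.0], 0], [[0.0028, -0.034, 0.0034], [0.001, -0.001, 0.0], 0], [[0.0028, -0.034, 0.0034], [0.001, -0.001, 0.0], 0], [[0.0028, -0.034, 0.0034], [0.001, -0.001, 0.0], 0]]
```

Call:
play_rows --deltas '[[[0.003, -0.034, 0.002], [0.001, -0.001, 0], 0], [[0.003, -0.034, 0.002], [0.001, -0.001, 0], 0], [[0.003, -0.034, 0.002], [0.001, -0.001, 0], 0], [[0.003, -0.034, 0.005], [0.001, -0.001, 0], 0], [[0.003, -0.028, 0.005], [0.001, -0.001, 0], 0]]'

```text
time: 21.25
tool_pos: [419.3, 218.1, 191.9]
tcp_rot: [179.9, -0.1, 80.5]
ft_force: [-0.7, 0.0, 0.3]
finger_gap: 85.5
```

```bash
python3 -c "
from h import *
settle(3)
s,im,o=wrist_blobs(blue,123,150,15000)
plan(417.5,216.5,150,0,step=42)"
```

```text
mean tcp [418.1 218.5 191.3] [ 1.799e+02 -1.000e-01  8.060e+01] F [0.44 0.83 0.05] gap 85.4 z [np.float64(190.8), np.float64(191.2), np.float64(191.8)] t 21.4
wrist [238.2  39.8] 2550 [53 62] [425.5 334.5 123. ]
wrist [122.3 154.9] 2046 [55 48] [324.  271.6 123. ]
wrist [255.  201.7] 1575 [44 46] [417.3 217.5 123. ]
wrist [465.1 205.6] 463 [29 22] [584.  186.2 123. ]
wrist [461.4 287.3] 558 [33 26] [585.1 107.1 123. ]
t 21.45 tcp [420.6 218.  192.2] [ 1.799e+02 -1.000e-01  8.050e+01] gap 85.4 F [1.  0.4 0.4]
2 rows [[[-0.001, -0.0015, 0.0211], [0.001, -0.001, 0.0], 0], [[-0.001, -0.0014, 0.0211], [0.001, -0.001, 0.0], 0]]
```

Call:
play_rows --deltas '[[[0, -0.003, 0.035], [0.002, 0, 0], 0], [[0, -0.002, 0.035], [0.002, 0, 0], 0], [[0, -0.001, 0.02], [0.002, 0, 0], 0]]'

```text
time: 21.82
tool_pos: [420.4, 219.3, 103.6]
tcp_rot: [179.8, -0.3, 80.4]
ft_force: [-0.4, -1.0, -0.1]
finger_gap: 85.5
```

```bash
python3 -c "
from h import *
settle(3)"
```

```text
mean tcp [419.4 218.9 102.6] [179.8  -0.3  80.4] F [-0.76 -0.31 -0.68] gap 85.6 z [np.float64(101.1), np.float64(102.6), np.float64(104.2)] t 21.98
```

Call:
play_rows --deltas '[[[-0.001, -0.003, 0.02], [0.002, 0, 0], 0], [[0, -0.001, 0.015], [0.002, 0, 0], 0], [[0, 0, 0.004], [0, 0, 0], 0], [[0, 0, 0], [0, 0, 0], 0.8], [[0, 0, 0], [0, 0, 0], 0.8], [[0, 0, 0], [0, 0, 0], 0.8], [[0, 0, 0], [0, 0, 0], 0.8]]' --force 40

```text
time: 22.85
tool_pos: [421.4, 220.3, 70.3]
tcp_rot: [179.6, -0.5, 80.4]
ft_force: [0.1, -0.6, -3.1]
finger_gap: 53.0
```

```bash
python3 -c "
from h import *
settle(3)"
```

```text
mean tcp [421.3 220.3  70.2] [179.6  -0.5  80.4] F [-0.16 -0.18 -2.82] gap 52.8 z [np.float64(70.2), np.float64(70.1), np.float64(70.1)] t 23.0
```

The grip is about 8 mm too high, near the shoulder, and the force suggests the bottle is already hanging from the fingers. I'll set it down gently and regrip lower.

Call:
play_rows --deltas '[[[0, 0, 0.003], [0.003, 0.003, 0], 0.8]]'

```text
time: 23.12
tool_pos: [422.0, 221.2, 69.8]
tcp_rot: [179.8, -0.8, 80.4]
ft_force: [-18.5, -2.8, 43.8]
finger_gap: 52.4
```

```bash
python3 -c "
from h import *
settle(3)"
```

```text
mean tcp [422.  221.2  69.9] [179.8  -0.8  80.4] F [-11.52  -1.98  23.69] gap 52.8 z [np.float64(70.0), np.float64(69.9), np.float64(69.9)] t 23.27
```

Call:
play_rows --deltas '[[[0, 0, -0.001], [0, 0, 0], 0.3], [[0, 0, 0], [0, 0, 0], 0.1], [[-0.003, -0.003, 0.004], [0.002, 0.006, 0], 0.1], [[0, -0.001, 0.003], [0.001, 0.004, 0], 0.1]]'

```text
time: 23.78
tool_pos: [418.3, 219.2, 64.5]
tcp_rot: [179.8, -1.4, 80.4]
ft_force: [-0.1, -0.2, 0.0]
finger_gap: 76.8
```

```bash
python3 -c "
from h import *
settle(3)
im=eyes.snapshot('scene');print([(b[0],b[1],cast('scene',b[0],123).round(1)) for b in blobs(blue(im),40,400)])"
```

```text
mean tcp [418.2 219.2  64.4] [179.8  -1.4  80.4] F [-0.59 -0.12  0.08] gap 76.9 z [np.float64(64.1), np.float64(64.4), np.float64(64.7)] t 23.93
[(array([339.2, 120.4]), np.int32(75), array([324.6, 273.2, 123. ])), (array([366.8, 147.9]), np.int32(112), array([425.4, 335.1, 123. ])), (array([212. , 194.2]), np.int32(113), array([601.6,  -2.3, 123. ])), (array([249.2, 207.9]), np.int32(83), array([633.1,  81.3, 123. ])), (array([498. , 213.9]), np.int32(50), array([607.4, 586.3, 123. ])), (array([286.5, 221.9]), np.int32(52), array([663.3, 159.9, 123. ])), (array([498.8, 224.5]), np.int32(58), array([635.3, 580. , 123. ]))]
```

Call:
play_rows --deltas '[[[-0.001, 0, 0.002], [0.002, -0.014, 0], 0.1], [[-0.001, 0, 0.001], [0.001, -0.011, 0], 0.1]]'

```text
time: 24.22
tool_pos: [418.6, 217.3, 62.0]
tcp_rot: [180.0, 0.1, 80.4]
ft_force: [-0.1, 0.3, 0.6]
finger_gap: 76.8
```

```bash
python3 -c "
from h import *
settle(3)"
```

```text
mean tcp [418.6 217.5  61.9] [180.    0.   80.4] F [-0.07  0.23 -0.13] gap 76.9 z [np.float64(61.9), np.float64(61.9), np.float64(62.0)] t 24.38
```

Call:
play_rows --deltas '[[[0, 0, 0], [0, 0, 0], 0.8], [[0, 0, 0], [0, 0, 0], 0.8], [[0, 0, 0], [0, 0, 0], 0.8], [[0, 0, 0], [0, 0, 0], 0.8]]' --force 40

```text
time: 24.88
tool_pos: [418.9, 217.7, 62.3]
tcp_rot: [179.9, 0.0, 80.4]
ft_force: [-0.6, -0.1, 0.4]
finger_gap: 53.2
```

```bash
python3 -c "
from h import *
settle(3)"
```

```text
mean tcp [418.9 217.7  62.3] [179.9   0.   80.4] F [-0.01  0.4  -0.05] gap 52.9 z [np.float64(62.3), np.float64(62.3), np.float64(62.3)] t 25.02
```

Call:
play_rows --deltas '[[[0, 0, -0.025], [0, 0, 0], 0.8], [[0, 0, -0.04], [0, 0, 0], 0.8], [[0, 0, -0.045], [0, 0, 0], 0.8], [[0, 0, -0.045], [0, 0, 0], 0.8], [[0, 0, -0.02], [0, 0, 0], 0.8]]'

```text
time: 25.65
tool_pos: [414.7, 216.2, 236.5]
tcp_rot: [-179.4, 0.4, 80.4]
ft_force: [0.8, -0.1, -3.6]
finger_gap: 52.8
```

```bash
python3 -c "
from h import *
settle(2)
plan(579,-90,230,0.8,step=45)"
```

```text
mean tcp [415.3 216.4 237.4] [-179.5    0.3   80.4] F [ 0.64  0.04 -1.57] gap 52.8 z [np.float64(238.5), np.float64(236.4)] t 25.75
t 25.75 tcp [415.2 216.3 236.4] [-179.5    0.3   80.4] gap 52.9 F [-0.2  0.1 -3.6]
8 rows [[[-0.0343, 0.0266, 0.0008], [-0.001, 0.001, -0.0], 0.8], [[-0.0343, 0.0266, 0.0008], [-0.001, 0.001, -0.0], 0.8], [[-0.0344, 0.0266, 0.0008], [-0.001, 0.001, -0.0], 0.8], [[-0.0344, 0.0266, 0.0008], [-0.001, 0.001, -0.0], 0.8], [[-0.0344, 0.0265, 0.0008], [-0.001, 0.001, -0.0], 0.8], [[-0.0344, 0.0265, 0.0008], [-0.001, 0.001, -0.0], 0.8], [[-0.0344, 0.0265, 0.0008], [-0.001, 0.001, -0.0], 0.8], [[-0.0344, 0.0265, 0.0008], [-0.001, 0.001, -0.0], 0.8]]
```

Call:
play_rows --deltas '[[[-0.034, 0.02, 0], [-0.001, 0.001, 0], 0.8], [[-0.034, 0.026, 0], [-0.001, 0.001, 0], 0.8], [[-0.034, 0.026, 0], [-0.001, 0.001, 0], 0.8], [[-0.034, 0.026, 0], [-0.001, 0.001, 0], 0.8], [[-0.034, 0.026, 0], [-0.001, 0.001, 0], 0.8], [[-0.034, 0.026, 0], [-0.001, 0.001, 0], 0.8], [[-0.034, 0.026, 0], [-0.001, 0.001, 0], 0.8], [[-0.03, 0.022, 0], [-0.001, 0.001, 0], 0.8]]'

```text
time: 26.75
tool_pos: [562.5, -87.0, 216.8]
tcp_rot: [-178.7, -0.1, 80.7]
ft_force: [0.6, 0.9, -2.9]
finger_gap: 53.0
```

```bash
python3 -c "
from h import *
settle(2)
plan(579,-90,110,0.8,step=40)"
```

```text
mean tcp [563.1 -90.  216.3] [-178.7    0.    80.6] F [-2.71 -1.95 -2.64] gap 52.5 z [np.float64(216.2), np.float64(216.3)] t 26.85
t 26.85 tcp [562.7 -88.9 216.3] [-178.7    0.    80.6] gap 52.4 F [-0.5 -0.2 -2.5]
3 rows [[[0.0005, 0.0062, 0.0353], [-0.008, 0.0, 0.0], 0.8], [[0.0005, 0.006, 0.0354], [-0.008, 0.0, 0.0], 0.8], [[0.0005, 0.0057, 0.0354], [-0.008, 0.0, 0.0], 0.8]]
```

Call:
play_rows --deltas '[[[0, 0.014, 0.005], [-0.012, 0, 0], 0.8], [[0, 0.002, 0.025], [-0.01, 0, 0], 0.8], [[0, 0, 0.03], [0, 0, 0], 0.8], [[0, 0, 0.03], [0, 0, 0], 0.8]]'

```text
time: 27.35
tool_pos: [579.6, -89.2, 120.5]
tcp_rot: [179.9, -0.0, 80.7]
ft_force: [0.6, 0.2, -2.7]
finger_gap: 52.7
```

```bash
python3 - <<'E'
from h import *
settle(4)
s=r.sense();im=eyes.snapshot('wrist');cv2.imwrite('pics/w7.png',im[:,:,::-1])
print(s["tool_pos"],[(v,int(im[v,257].max())) for v in range(100,220,3)])
E
```

```text
mean tcp [577.4 -88.8 118.3] [-180.    -0.    80.6] F [-1.04  0.23 -3.79] gap 52.7 z [np.float64(115.1), np.float64(116.8), np.float64(119.5), np.float64(121.7)] t 27.55
[579.11386816 -89.46490722 121.72734618] [(100, 150), (103, 149), (106, 148), (109, 142), (112, 147), (115, 145), (118, 162), (121, 163), (124, 28), (127, 39), (130, 40), (133, 36), (136, 141), (139, 174), (142, 173), (145, 174), (148, 175), (151, 125), (154, 37), (157, 36), (160, 39), (163, 39), (166, 38), (169, 29), (172, 152), (175, 141), (178, 141), (181, 140), (184, 140), (187, 141), (190, 140), (193, 141), (196, 141), (199, 141), (202, 141), (205, 142), (208, 142), (211, 142), (214, 141), (217, 142)]
```

View pics/w7.png

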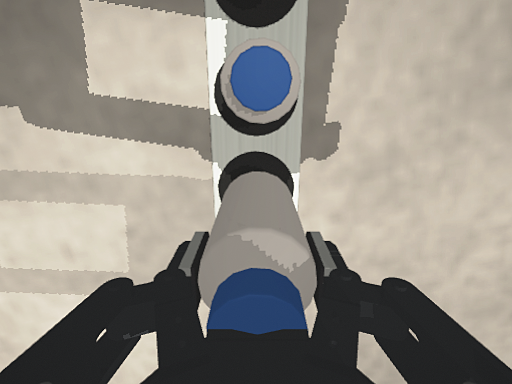

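The held bottle is over the last pad, with the pad's far edge at v≈151 and the foot edge at v≈171. The large bottle stands on its neighbouring pad at (261,85).

```bash
python3 - <<'E'
from h import *
settle(1);s=r.sense(); a=np.array([np.cos(np.radians(80.5)),np.sin(np.radians(80.5))])
f=wcast((257,171),s["tool_pos"][2]-61,s); p=wcast((256,151),17,s)
print("foot centre",(f[:2]-27*a).round(1),"pad centre",(p[:2]-35*a).round(1),s["tool_pos"].round(1),s["tcp_rot"].round(1))
E
```

```text
mean tcp [580.8 -90.2 124.2] [179.8  -0.   80.6] F [ 0.69 -0.66 -2.48] gap 52.7 z [np.float64(124.2)] t 27.65
foot centre [580.1 -90.8] pad centre [579.2 -91.9] [580.8 -90.2 124.2] [179.8  -0.   80.6]
```

Call:
play_rows --deltas '[[[0, -0.002, 0.018], [0.003, 0, 0], 0.8], [[0, -0.001, 0.015], [0.002, 0, 0], 0.8], [[0, 0, 0.007], [0, 0, 0], 0.8]]'

```text
time: 28.02
tool_pos: [580.0, -90.1, 85.0]
tcp_rot: [179.7, 0.0, 80.6]
ft_force: [-0.4, -0.0, -2.6]
finger_gap: 52.7
```

```bash
python3 -c "
from h import *
settle(3)"
```

```text
mean tcp [579.8 -90.1  84.8] [179.7   0.   80.6] F [-0.53  0.33 -2.86] gap 52.7 z [np.float64(84.1), np.float64(84.8), np.float64(85.6)] t 28.18
```

Call:
play_rows --deltas '[[[0, -0.001, 0.004], [0.003, 0, 0], 0.8], [[0, 0, 0.002], [0, 0, 0], 0.8]]'

```text
time: 28.42
tool_pos: [579.8, -90.2, 80.2]
tcp_rot: [179.8, 0.0, 80.6]
ft_force: [-0.9, 0.1, -3.4]
finger_gap: 53.1
```

```bash
python3 -c "
from h import *
settle(3)"
```

```text
mean tcp [580.  -90.2  80.3] [179.8   0.   80.6] F [-0.09 -0.09 -3.48] gap 52.8 z [np.float64(80.2), np.float64(80.3), np.float64(80.5)] t 28.57
```

Call:
play_rows --deltas '[[[0, -0.001, 0.002], [0.002, 0, 0], 0.8], [[0, 0, 0.001], [0, 0, 0], 0.8]]'

```text
time: 28.82
tool_pos: [579.8, -90.3, 79.3]
tcp_rot: [179.8, 0.0, 80.6]
ft_force: [-4.4, 1.2, 8.8]
finger_gap: 52.8
```

```bash
python3 -c "
from h import *
settle(3)"
```

```text
mean tcp [579.8 -90.2  79.3] [179.8   0.   80.6] F [-3.62  0.76  5.69] gap 52.8 z [np.float64(79.2), np.float64(79.3), np.float64(79.3)] t 28.98
```

Contact is made. I'll release, rise and back off to clear the view.

Call:
play_rows --deltas '[[[0, 0, 0], [0, 0, 0], 0.3], [[0, 0, 0], [0, 0, 0], 0.1], [[0, 0, 0], [0, 0, 0], 0], [[0, 0, -0.03], [0, 0, 0], 0], [[0, 0, -0.045], [0, 0, 0], 0], [[0, 0, -0.05], [0, 0, 0], 0], [[0, 0, -0.04], [0, 0, 0], 0], [[0, -0.04, 0], [0, 0, 0], 0]]'

```text
time: 29.98
tool_pos: [540.5, -83.8, 248.8]
tcp_rot: [179.8, 0.0, 80.6]
ft_force: [-0.4, -0.7, -0.3]
finger_gap: 85.4
```

Call:
play_rows --deltas '[[[0, -0.05, 0], [0, 0, 0], 0], [[0, -0.05, 0], [0, 0, 0], 0], [[-0.04, -0.03, 0], [0, 0, 0], 0], [[-0.05, 0, 0], [0, 0, 0], 0], [[-0.05, 0, 0], [0, 0, 0], 0], [[-0.05, 0, 0], [0, 0, 0], 0], [[-0.03, 0, 0], [0, 0, 0], 0]]'

```text
time: 30.85
tool_pos: [372.0, -283.0, 251.1]
tcp_rot: [179.3, 0.2, 81.0]
ft_force: [0.7, 0.3, 0.5]
finger_gap: 85.3
```

```bash
python3 - <<'E'
from h import *
settle(2)
pad=dict(s=(620.5,158),m=(606.5,75.5),l=(592.7,-7.5),xl=(579,-90.5))
t=eyes.snapshot('top'); sc=eyes.snapshot('scene')
for n,im in (('top',t),('scene',sc)):
    B=[b[0] for b in blobs(blue(im),15,900)]
    off={'top':np.array([-2,-.6]),'scene':np.array([2,.6])}[n]  # camera bias seen on pads
    for k in pad:
        C=[cast(n,b,17+H[k]-5)[:2] for b in B]; e=[c-(np.array(pad[k])+off) for c in C]; i=np.argmin([np.linalg.norm(x) for x in e]); print(n,k,B[i],C[i].round(1),"err",e[i].round(1))
a=cv2.resize(t[95:215,150:400],(800,384),interpolation=2)
b=cv2.resize(sc[130:275,120:410],(432,216),interpolation=2)
cv2.imwrite('pics/f.png',np.vstack([a,np.pad(b,((0,0),(0,368),(0,0)))])[:,:,::-1])
E
```

```text
mean tcp [ 371.7 -284.5  251. ] [179.4   0.2  80.9] F [-1.31 -0.37 -0.49] gap 85.5 z [np.float64(251.0), np.float64(250.9)] t 30.95
top s [214.9 128.8] [624.4 159. ] err [5.9 1.6]
top m [253.6 133.9] [607.7  76.7] err [3.2 1.8]
top l [293.6 137.3] [595.2  -4.2] err [4.5 3.9]
top xl [338.7 141.8] [580.5 -90.8] err [3.5 0.3]
scene s [286.5 221.9] [622.6 158.7] err [0.1 0.1]
scene m [249.1 207.9] [608.6  76.8] err [0.1 0.7]
scene l [212.  194.2] [595.4  -4.3] err [0.7 2.6]
scene xl [172.2 179. ] [580.2 -91.4] err [-0.8 -1.5]
```

View pics/f.png

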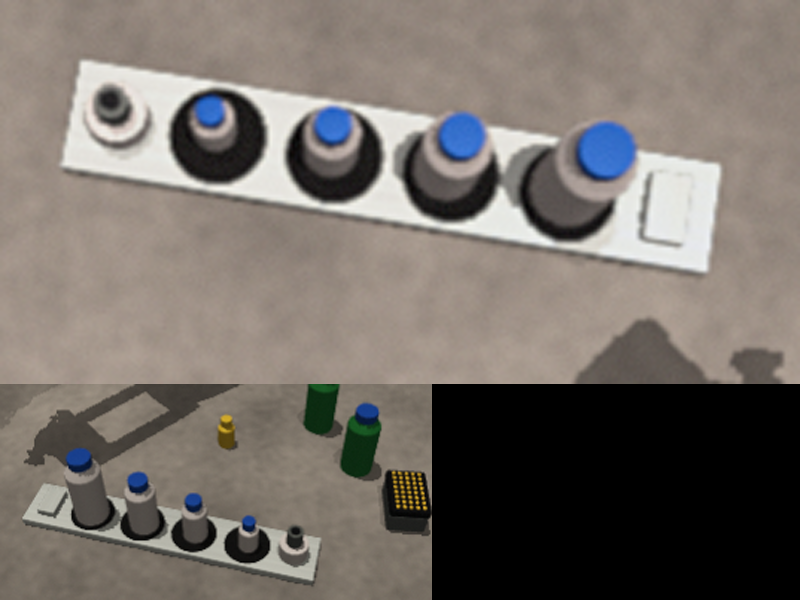

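```bash
python3 - <<'E'
from h import *
im=cv2.imread('pics/w7.png')[:,:,::-1].copy()
s=dict(tool_pos=np.array([579.1,-89.5,121.7]),tcp_rot=np.array([179.9,0,80.6])); a=np.array([.165,.986])
B=[b for b in blobs(blue(im),500,9000)]
for b in B: print(b,wcast(b[0],116,s).round(1), wcast(b[0],121,s).round(1))
# pad3 near/far edges along column 257
print([(v,int(im[v,257].max())) for v in range(20,156,2)])
for v in (135,151): p=wcast((257,v),17,s); print(v,p.round(1),(p[:2]+35*a).round(1),(p[:2]-35*a).round(1))
E
```

```text
(array([260.5,  78. ]), np.int32(3068), array([61, 65], dtype=int32)) [594.4  -3.2 116. ] [594.2  -3.5 121. ]
(array([256.5, 303.1]), np.int32(4964), array([100,  66], dtype=int32)) [ 570.4 -135.3  116. ] [ 571.1 -131.2  121. ]
[(20, 36), (22, 38), (24, 37), (26, 24), (28, 124), (30, 175), (32, 173), (34, 173), (36, 174), (38, 166), (40, 175), (42, 174), (44, 183), (46, 132), (48, 152), (50, 155), (52, 155), (54, 154), (56, 154), (58, 154), (60, 154), (62, 154), (64, 154), (66, 154), (68, 153), (70, 153), (72, 152), (74, 153), (76, 154), (78, 153), (80, 153), (82, 152), (84, 152), (86, 152), (88, 152), (90, 151), (92, 150), (94, 150), (96, 150), (98, 151), (100, 150), (102, 149), (104, 148), (106, 148), (108, 147), (110, 126), (112, 147), (114, 136), (116, 166), (118, 162), (120, 163), (122, 137), (124, 28), (126, 37), (128, 37), (130, 40), (132, 39), (134, 28), (136, 141), (138, 175), (140, 174), (142, 173), (144, 174), (146, 174), (148, 175), (150, 174), (152, 24), (154, 37)]
135 [586.3 -42.6  17. ] [592.1  -8.1] [580.6 -77.1]
151 [584.  -56.4  17. ] [589.8 -21.9] [578.3 -90.9]
```

The order and uprightness check out. The large bottle measures about 4 mm off centre along the rail in all views, and the others are within about 2–3 mm. There's plenty of time, so I'll regrip it and correct it.

```bash
python3 -c "
from h import *
plan(594,-5,220,0,step=48)"
```

```text
t 31.05 tcp [ 372.6 -281.   250.8] [1.794e+02 1.000e-01 8.100e+01] gap 85.2 F [-0.4  0.1 -0.1]
8 rows [[[0.0384, 0.0219, 0.004], [0.001, 0.0, 0.001], 0], [[0.0384, 0.0218, 0.004], [0.001, 0.0, 0.001], 0], [[0.0385, 0.0218, 0.004], [0.001, 0.0, 0.001], 0], [[0.0385, 0.0218, 0.004], [0.001, 0.0, 0.001], 0], [[0.0385, 0.0217, 0.0039], [0.001, 0.0, 0.001], 0], [[0.0385, 0.0217, 0.0039], [0.001, 0.0, 0.001], 0], [[0.0386, 0.0217, 0.0039], [0.001, 0.0, 0.001], 0], [[0.0386, 0.0216, 0.0039], [0.001, 0.0, 0.001], 0]]
```

Call:
play_rows --deltas '[[[0.038, 0.022, 0], [0.001, 0, 0.001], 0], [[0.038, 0.022, 0], [0.001, 0, 0.001], 0], [[0.038, 0.022, 0], [0.001, 0, 0.001], 0], [[0.038, 0.022, 0], [0.001, 0, 0.001], 0], [[0.038, 0.022, 0], [0.001, 0, 0.001], 0], [[0.038, 0.022, 0], [0.001, 0, 0.001], 0], [[0.038, 0.022, 0], [0.001, 0, 0.001], 0], [[0.035, 0.02, 0], [0.001, 0, 0.001], 0]]'

```text
time: 32.05
tool_pos: [597.0, 5.9, 253.3]
tcp_rot: [179.7, 0.0, 80.8]
ft_force: [0.7, -1.2, 0.1]
finger_gap: 85.2
```

```bash
python3 -c "
from h import *
settle(3)
s,im,o=wrist_blobs(blue,116,600,15000)
plan(594,-5,150,0,step=30)"
```

```text
mean tcp [597.7   8.  252.8] [179.7   0.   81. ] F [-1.62  0.31 -0.91] gap 85.3 z [np.float64(252.9), np.float64(252.7), np.float64(252.8)] t 32.2
wrist [256.2 186.7] 649 [28 31] [594.3  -3.7 116. ]
wrist [255.4 272. ] 946 [33 36] [ 577.1 -105.5  116. ]
t 32.25 tcp [596.3   4.7 252.9] [1.797e+02 1.000e-01 8.090e+01] gap 85.0 F [-1.3 -0.1  0.3]
4 rows [[[-0.0025, -0.0003, 0.0257], [0.001, 0.0, 0.002], 0], [[-0.0025, -0.0003, 0.0257], [0.001, 0.0, 0.002], 0], [[-0.0025, -0.0002, 0.0257], [0.001, 0.0, 0.002], 0], [[-0.0025, -0.0002, 0.0257], [0.001, 0.0, 0.002], 0]]
```

Call:
play_rows --deltas '[[[-0.008, -0.001, 0.02], [0.001, 0, 0.002], 0], [[-0.001, -0.001, 0.035], [0.001, 0, 0.002], 0], [[0, -0.001, 0.035], [0.001, 0, 0.002], 0], [[0, -0.001, 0.02], [0, 0, 0], 0]]'

```text
time: 32.75
tool_pos: [588.7, -8.0, 138.5]
tcp_rot: [179.8, 0.1, 80.3]
ft_force: [-0.1, 0.4, -0.1]
finger_gap: 85.7
```

```bash
python3 -c "
from h import *
settle(3)
plan(594,-4,62,0,step=30)"
```

```text
mean tcp [587.8  -7.8 137.5] [1.798e+02 1.000e-01 8.030e+01] F [-0.63  0.03 -0.85] gap 85.2 z [np.float64(135.5), np.float64(137.3), np.float64(139.7)] t 32.9
t 32.9 tcp [588.9  -7.6 139.7] [1.798e+02 1.000e-01 8.030e+01] gap 85.5 F [1.  0.2 1.4]
3 rows [[[0.0015, 0.0014, 0.0259], [0.001, 0.001, -0.001], 0], [[0.0015, 0.0014, 0.0259], [0.001, 0.001, -0.001], 0], [[0.0015, 0.0014, 0.0259], [0.001, 0.001, -0.001], 0]]
```

Call:
play_rows --deltas '[[[0.003, 0.004, 0.025], [0.001, 0, 0], 0], [[0, 0, 0.025], [0.001, 0, 0], 0], [[0, -0.001, 0.02], [0, 0, 0], 0], [[0, 0, 0.004], [0, 0, 0], 0]]'

```text
time: 33.4
tool_pos: [595.8, -7.9, 69.4]
tcp_rot: [179.4, 0.1, 80.2]
ft_force: [-0.1, -0.4, 0.1]
finger_gap: 85.2
```

```bash
python3 -c "
from h import *
settle(3)"
```

```text
mean tcp [596.7  -7.9  70.6] [1.792e+02 1.000e-01 8.020e+01] F [-0.48 -0.42  0.11] gap 85.3 z [np.float64(69.8), np.float64(70.7), np.float64(71.3)] t 33.55
```

Call:
play_rows --deltas '[[[0.003, -0.004, 0.006], [0.01, 0, 0], 0], [[0, 0, 0.005], [0.004, 0, 0], 0]]'

```text
time: 33.8
tool_pos: [595.2, -4.1, 62.1]
tcp_rot: [179.9, 0.1, 80.2]
ft_force: [-0.5, -0.1, 0.3]
finger_gap: 85.4
```

```bash
python3 -c "
from h import *
settle(3)"
```

```text
mean tcp [595.   -4.3  61.5] [1.799e+02 1.000e-01 8.020e+01] F [0.04 0.1  0.24] gap 85.1 z [np.float64(61.4), np.float64(61.5), np.float64(61.6)] t 33.95
```

Well placed. I'll grip, then lift slightly.

Call:
play_rows --deltas '[[[0, 0, 0.002], [0, 0, 0], 0], [[0, 0, 0], [0, 0, 0], 0.9], [[0, 0, 0], [0, 0, 0], 0.9], [[0, 0, 0], [0, 0, 0], 0.9], [[0, 0, 0], [0, 0, 0], 0.9], [[0, 0, -0.006], [0, 0, 0], 0.9], [[0, 0, -0.004], [0, 0, 0], 0.9]]' --force 30

```text
time: 34.83
tool_pos: [594.8, -4.4, 69.9]
tcp_rot: [179.9, 0.1, 80.2]
ft_force: [-0.2, 0.3, -2.0]
finger_gap: 45.1
```

```bash
python3 -c "
from h import *
settle(3)"
```

```text
mean tcp [595.   -4.4  70.1] [1.799e+02 1.000e-01 8.020e+01] F [ 0.03 -0.07 -0.68] gap 44.8 z [np.float64(70.4), np.float64(70.2), np.float64(69.8)] t 34.98
```

Call:
play_rows --deltas '[[[-0.004, -0.002, 0], [0, 0, 0], 0.9], [[0, 0, 0.004], [0, 0, 0], 0.9], [[0, 0, 0.002], [0, 0, 0], 0.9]]'

```text
time: 35.35
tool_pos: [591.8, -8.3, 63.2]
tcp_rot: [179.9, 0.1, 80.2]
ft_force: [-0.1, 0.2, -0.6]
finger_gap: 45.1
```

```bash
python3 -c "
from h import *
settle(3)"
```

```text
mean tcp [591.8  -8.3  63.2] [1.799e+02 1.000e-01 8.020e+01] F [-0.79  0.41 -0.7 ] gap 45.0 z [np.float64(63.0), np.float64(63.2), np.float64(63.4)] t 35.5
```

Call:
play_rows --deltas '[[[0, 0.001, 0.002], [0, 0, 0], 0.9], [[0, 0, 0.002], [0, 0, 0], 0.9]]'

```text
time: 35.75
tool_pos: [593.4, -8.4, 59.8]
tcp_rot: [179.9, 0.1, 80.2]
ft_force: [-7.3, 0.9, 14.3]
finger_gap: 45.1
```

```bash
python3 -c "
from h import *
settle(3)"
```

```text
mean tcp [593.4  -8.4  59.9] [1.799e+02 1.000e-01 8.020e+01] F [-1.02  0.15  1.14] gap 44.8 z [np.float64(59.9), np.float64(59.9), np.float64(59.9)] t 35.9
```

Contact is made. I'll release, rise and back off.

Call:
play_rows --deltas '[[[0, 0, 0], [0, 0, 0], 0.3], [[0, 0, 0], [0, 0, 0], 0.15], [[0, 0, 0], [0, 0, 0], 0], [[0, 0, -0.03], [0, 0, 0], 0], [[0, 0, -0.045], [0, 0, 0], 0], [[0, 0, -0.05], [0, 0, 0], 0], [[0, 0, -0.05], [0, 0, 0], 0], [[0, -0.03, 0], [0, 0, 0], 0]]'

```text
time: 36.9
tool_pos: [563.2, -3.2, 239.0]
tcp_rot: [180.0, 0.1, 80.2]
ft_force: [-0.4, 0.5, -0.4]
finger_gap: 85.3
```

Call:
play_rows --deltas '[[[0, -0.05, 0], [0, 0, 0], 0], [[0, -0.05, 0], [0, 0, 0], 0], [[-0.04, -0.03, 0], [0, 0, 0], 0], [[-0.05, 0, 0], [0, 0, 0], 0], [[-0.05, 0, 0], [0, 0, 0], 0], [[-0.05, 0, 0], [0, 0, 0], 0], [[-0.05, 0, 0], [0, 0, 0], 0], [[-0.03, 0, 0], [0, 0, 0], 0]]'

```text
time: 37.9
tool_pos: [384.5, -251.4, 241.6]
tcp_rot: [179.5, 0.1, 80.5]
ft_force: [-0.3, 1.0, 0.1]
finger_gap: 85.5
```

```bash
python3 - <<'E'
from h import *
settle(3)
ref={'top':dict(s=(619.5,156.6),m=(605.7,74),l=(591.6,-8.8),xl=(578,-91.8)),'scene':dict(s=(623.4,157.8),m=(609.7,75.2),l=(596,-7.7),xl=(582.5,-90.2))}
t=eyes.snapshot('top'); sc=eyes.snapshot('scene')
for n,im in (('top',t),('scene',sc)):
    B=[b[0] for b in blobs(blue(im),15,900)]
    for k,p in ref[n].items():
        e=[cast(n,b,17+H[k]-5)[:2]-p for b in B]; i=np.argmin([np.linalg.norm(x) for x in e]); print(n,k,B[i],"cap-pad",e[i].round(1))
cv2.imwrite('pics/f2.png',np.hstack([cv2.resize(t,(400,300)),cv2.resize(sc,(400,300))])[:,:,::-1])
E
```

```text
mean tcp [ 384.4 -252.1  241.5] [1.795e+02 1.000e-01 8.050e+01] F [-0.35  0.08  0.27] gap 85.3 z [np.float64(241.6), np.float64(241.5), np.float64(241.4)] t 38.05
top s [215.  128.8] cap-pad [4.9 2.2]
top m [253.5 134. ] cap-pad [1.7 2.9]
top l [295.7 138.1] cap-pad [1.9 0.3]
top xl [338.7 141.8] cap-pad [2.5 1. ]
scene s [286.5 221.9] cap-pad [-0.8  0.9]
scene m [249.2 207.8] cap-pad [-1.4  1.8]
scene l [210.  193.6] cap-pad [-2.  -1.2]
scene xl [172.2 178.9] cap-pad [-2.6 -1.3]
```

View pics/f2.png

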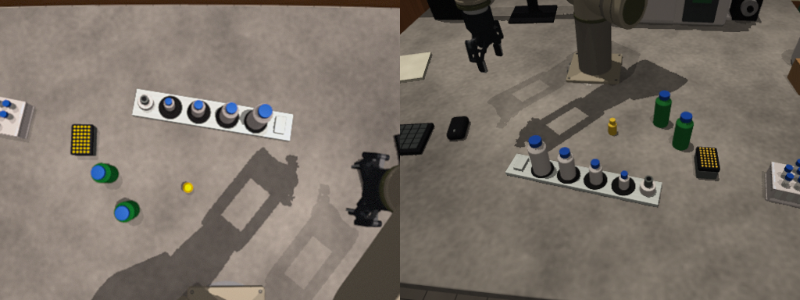

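All four bottles stand upright on their pads in the right order. The tip box and the coloured bottles are where they were, and the gripper is clear.

```bash
python3 -c "
from bench import r
print(r.hand_in())"
```

```text
the job is handed in; nothing more can be done
None
```

The four white bottles stand upright and released on the rail. The smallest is on the pad next to the wash station and the largest is on the farthest pad. I handed the job in at about 38 s of the 96 s allowed.

- **Final check:** the pictures show the right order and the arm clear. The green and yellow bottles and the tip box look unmoved by eye.
- **Centring:** averaged over the two cameras, each cap lies within about 2.5 mm of its pad centre. The worst single reading is about 5 mm, for the smallest bottle from the top camera. The two cameras disagree by about 4 mm in x, so millimetre-level centring is not confirmed.
- **Mended on the way:** the first grip on the largest bottle was too high. Setting it down again pressed it onto the table with 44 N at the wrist, so I let go and regripped lower. That is above the 40 N figure, but that limit is for the arm or gripper body and this was the held bottle; the wrist limit is 120 N. The large bottle was about 4 mm off centre after placing, so I regripped it and moved it.

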